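# Make up two repair kits from the bench stock and the plate chute

## Robot

A 7-joint arm with a two-finger parallel gripper is mounted at the origin on the work surface. World frame = base frame: x ahead of the robot, y to its left, z up, the work surface at z = 0. Lengths are in m, angles in rad, forces in N, time in s.
With the tool pointing down it reaches from about 0.4 to 0.875 m from the base axis. Payload 19.3 kg.
Tool frame: the origin (TCP) lies at the very end of the fingers, on their centre line; the grasp point (between the pads) lies 19 mm behind it; z points along the fingers, y is the direction in which the jaws open and shut (so a half turn about z gives the same grasp; the last joint's range is limited). The gripper opens to 85 mm and grips with 20 to 120 N. Pads are 22 mm wide; open, the fingers measure 114 mm over their backs; the gripper's body (76 mm by 85 mm) begins 54 mm behind the grasp point. The pads swing forward as they close: fully open they stand 13 mm farther back than shut.
Start: joints at [1.104, 0.521, -0.036, 1.599, 0.021, 1.021, -0.113], TCP at [0.242, -0.576, 0.231] pointing down, gripper open.
Joint ranges: [-2.91, 2.91], [-0.3, 2.13], [-1.5, 1.42], [0.17, 2.43], [-1.26, 4.41], [0.16, 1.93], [-2.52, 2.52]. Speed limits (rad/s): [1.89, 1.89, 2.39, 2.39, 3.01, 3.01, 3.01].

## Interface

Orientations are given as [roll, pitch, yaw] about the fixed x, y, z axes, in that order (R = Rz(yaw) Ry(pitch) Rx(roll)).
In Python, from workcell import bot gives the robot as it stands. The module is installed in compiled form; this text tells all that it offers.
- The arm moves only by the shell command python3 -m inch 'ROWS' [FORCE]. ROWS is JSON, a list of rows, each an object of numbers: "dx", "dy", "dz": the shift along the tool's x, y, z in mm; "rx", "ry", "rz": the turn, a rotation vector about the tool's x, y, z in rad; "hand": the closure, from -1 (fully open) to 1 (shut), so that 0 is half open. In form: [{"dx": .., "dy": .., "dz": .., "rx": .., "ry": .., "rz": .., "hand": ..}, ...]. A call has 1 to 10 rows; each row shifts and turns the commanded pose from where the row before left it, along the tool's axes as they then stand; what a row does not reach is not made up. A row lasts 1/10 s, in which the tool goes at most 50 mm and 8.59 degrees, less where a joint would pass 70% of its speed; a pose out of reach is approached as far as the arm can. A call with a gripper value outside its range is refused whole. The fingers move at their own pace and stop on an object; FORCE is the grip in N (left out, the last holds). Time passes only in rows, so rows that do not move let the fingers close. It gives the time, the measured TCP pose, the force and the opening at its end, in the units of the state.
- bot.observe(): the state, without advancing time (a new reading comes with each control period).
- bot.grab_frame(name): name is "side" or "top" or "wrist"; returns (picture, depth): 400x640x3 uint8, red, green, blue; 400x640 float32, m along the optical axis (not along the pixel's ray), 0 where there is no reading.
- bot.get_calibration(name): a dict with "vertical_fov" (degrees; the focal length in pixels is half the picture's height over the tangent of half this angle, whatever the lens; pixels are square), "cx", "cy" (the principal point, pixels), "origin" and "orientation" of the camera in the world. Camera axes: x right, y down, z forward; pixel columns grow to the right and rows downward; lengths in m; the calibration is good to about 2 mm. A picture is of the moment at which its call begins: read the wrist's pose just before it. get_calibration takes no time and is no camera call; for the wrist camera it gives the pose at the moment of the call.
- bot.job_done(): hands the job in, once; it reports no verdict.
Trained networks look in the newest picture that a camera, given by its name, has taken for a name from the list of things; names that differ only in an ending like _2 or _b are one class to them, and where a whole thing is asked for, a point or a joint stands for the part that bears it (a point fixed in the world has none). Each returns a list of dicts, best first, with "score" (0 to 1); they miss things now and then, are a little off and sometimes report something else, mostly with a low value. They report only what shows in the picture. A call takes as long as a camera call. They do not tell look-alikes from the thing itself.
- bot.trace(camera, target): "region" (400x640 bool, what is visible of it) and "box" ([left, top, right, bottom] in pixels, round what is visible of it).
- bot.tip_of(camera, target): "centre" ([row, column] in pixels: a listed point, or the origin of a listed thing).
The state is a dict: "clock": time; "qpos": joint angles; "qd": joint speeds; "joint_efforts": joint torques, N m; "position": TCP position; "tool_rot": TCP orientation; "force": force on the tool from outside, world axes, zero at the start; "moment": the same for the moment, N m; "grip_width": finger opening in m.
Only numpy, scipy, OpenCV 4.12 (cv2) and the standard library are available. Lean on these libraries where they do the work, as an engineer would, in place of code of your own. Each camera call takes 0.05 s, during which the arm holds its last target.

## Task

Make up the two repair kits. Into the two-bay tray put a mounting plate, lying flat in the wide bay, and the tall capacitor, standing in the narrow bay; into the three-bay tray put the heat sink, base down in the large bay, and the flat capacitor and the transformer, upright, each alone in a small bay (either one). Take the plate by drawing the lowest one out of the front of the chute: the two plates above it must stay in the chute and come to lie flat at its bottom.

Things in the scene. Friction and masses are not known exactly. Their poses are not given: they have to be found in the camera images.
- tray2: Two-bay kit tray, grey, fixed, 110 mm (its x) by 182 mm (its y); origin at the centre of its underside, z up. Floor 3 mm thick; walls and the one divider 4 mm thick, tops 10 mm above the bench. Wide bay: 102 (x) by 110 mm (y), centre at x 0, y -32 mm. Narrow bay: 102 (x) by 60 mm (y), centre at x 0, y +57 mm.
- tray3: Three-bay kit tray, grey, fixed, 132 mm (its x) by 152 mm (its y); origin at the centre of its underside, z up. Floor 3 mm thick; walls and T-shaped divider 4 mm thick, tops 10 mm above the bench. Large bay: 124 (x) by 80 mm (y), centre at x 0, y -32 mm. Two small bays, each 60 by 60 mm, centres at x -32 and x +32, both at y +42 mm.
- chute: Gravity chute: fixed grey open-topped box 98 (its x) by 47 by 56 mm high, origin under its centre, z up. Holds three plates flat in a pile, long sides along x; floor 14 mm up, inside 35 mm wide. Front at x -50 mm with a slot 16 mm high: only the lowest plate can slide out, towards -x. Before it a tongue 18 mm wide, 14 high, out to x -81 mm; fingers pass down beside it.
- plate_low_c (a point): Centre of the lowest plate in the chute: aluminium, 90 (its x) by 30 (its y) by 12 mm, z up. It starts along the chute, its front 33 mm out of the slot over the tongue; pinch that end across the 30 mm from above. Slid 65 mm along the chute's -x it is clear of slot and pile, and the two above drop 12 mm inside the chute.
- plate_top_c (a point): Centre of the uppermost of the three plates in the chute (same size: 90 by 30 by 12 mm), seen through the chute's open top, its centre 44 mm above the bench at the start and 32 mm once the lowest plate is gone. The third plate lies hidden beneath it.
- cap_tall_c (a point): Centre of the tall capacitor: an upright black can with a bright top, 28 mm in diameter, 50 mm high. z up.
- cap_flat_c (a point): Centre of the flat capacitor: an upright black can with a bright top, 40 mm in diameter, 26 mm high. z up.
- sink_c (a point): Centre of the heat sink: an aluminium block, 50 mm (its x, along the fins) by 40 mm (its y, across the fins) by 25 mm high, seven upright fins on a base; stiff enough to be gripped on its outer fins or ends. z up, fins upward.
- trafo_c (a point): Centre of the small transformer: a dark steel core 42 mm (its x) by 20 mm (its y) by 30 mm high, with a yellow taped winding 26 mm (x) by 34 mm (y), 27 mm high at its middle. Grip it over the winding, 34 mm across y, or by the core's ends, 42 mm across x. z up.
Things that resemble listed ones, but are neither listed nor needed, are in the scene too. Leave any blue look-alike of the part that bears plate_low_c alone. What is shaped like the tray3 but red is not meant.

How it is judged:
By the outcome, as a careful person would: the job done as asked, in the order asked, and still so for the second after the job is handed in, with the robot touching nothing.
It also fails if it takes over 128 s, if anything falls off the work surface, if the arm or the gripper's body presses on something with over 40 N, if the wrist force passes 120 N, or if a joint passes its speed limit or range.

## Working session

There is one attempt and no reset: what is moved stays moved. The work goes in short steps, Python scripts to look and compute and a shell command to move; the robot and the scene stay as the last step left them, time stands still between calls to the robot, and variables do not carry over. Pictures are saved under pics/ and viewed, and the job is handed in when it is done.

```bash
mkdir -p pics; ls; cat > h.py <<'E'
import numpy as np, cv2
from scipy.spatial.transform import Rotation as R
from workcell import bot
def cal(n):
    c=bot.get_calibration(n); return c
def rot(o):
    o=np.array(o,float)
    if o.shape==(3,3): return o
    if o.shape==(3,): return R.from_euler('xyz',o).as_matrix()
    return None
def foc(c): return 200/np.tan(np.radians(c['vertical_fov'])/2)
def world(c,u,v,d):
    f=foc(c); p=np.stack([(np.asarray(u)-c['cx'])/f*d,(np.asarray(v)-c['cy'])/f*d,np.asarray(d)*1.0],-1)
    return p@rot(c['orientation']).T+np.array(c['origin'])
def atz(c,u,v,z):
    f=foc(c); r=rot(c['orientation'])@np.array([(u-c['cx'])/f,(v-c['cy'])/f,1]); o=np.array(c['origin'])
    return o+r*(z-o[2])/r[2]
def proj(c,p):
    q=(np.array(p)-np.array(c['origin']))@rot(c['orientation']); f=foc(c)
    return q[0]/q[2]*f+c['cx'],q[1]/q[2]*f+c['cy']
def save(n,im): cv2.imwrite('pics/'+n+'.png',im[...,::-1])
E
python3 - <<'E'
from h import *
print(bot.observe())
for n in ['side','top','wrist']:
    c=cal(n); print(n,c)
    im,d=bot.grab_frame(n); save(n+'0',im); np.save(n+'d.npy',d); np.save(n+'i.npy',im)
E
```

```text
pics
{'clock': 0.0, 'qpos': array([ 1.10383066,  0.52201465, -0.03628117,  1.60002274,  0.02116315,
        1.0211097 , -0.11275764]), 'qd': array([-0.00050616, -0.00140159, -0.00200607, -0.0007471 , -0.00036231,
       -0.00024338,  0.00025538]), 'joint_efforts': array([-1.17417432e-03, -9.27132940e+01,  1.97933257e+00, -3.69943821e+01,
        1.78929884e-02,  8.14141065e-03,  4.41155976e-05]), 'position': array([ 0.24133625, -0.5761438 ,  0.23072057]), 'tool_rot': array([-3.14042438e+00,  7.63877399e-05,  3.96739020e-01]), 'force': array([ 0.11644987, -0.09559482, -0.2477741 ]), 'moment': array([-0.01621692,  0.0390456 ,  0.03519008]), 'grip_width': 0.08560283247550939}
side {'vertical_fov': 50.668996410408965, 'cx': 316.7469378299397, 'cy': 200.54125837445767, 'origin': array([ 0.27844258, -0.85549416,  0.94430729]), 'orientation': array([-2.28518102,  0.00593654, -0.25404994])}
top {'vertical_fov': 55.04035941754782, 'cx': 322.98746319092476, 'cy': 198.39202255085905, 'origin': array([0.39467084, 0.12412733, 1.18575814]), 'orientation': array([-3.02444891, -0.01186902, -1.55957549])}
wrist {'vertical_fov': 69.1206860713822, 'cx': 319.09246834021604, 'cy': 196.80118996472416, 'origin': array([ 0.3132432 , -0.54601906,  0.37390583]), 'orientation': array([ 2.83045584e+00,  3.77401391e-04, -1.17429265e+00])}
```

View pics/side0.png

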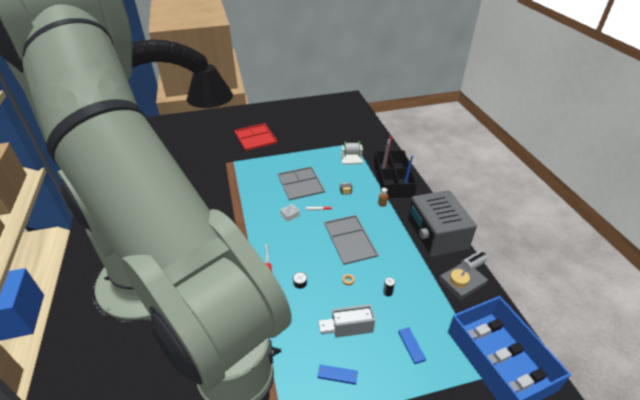

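View pics/top0.png

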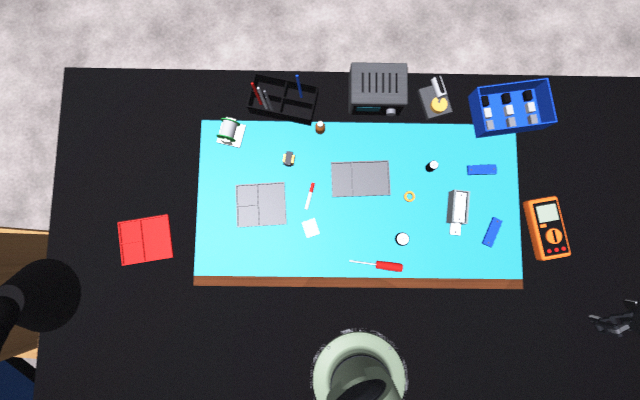

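View pics/wrist0.png

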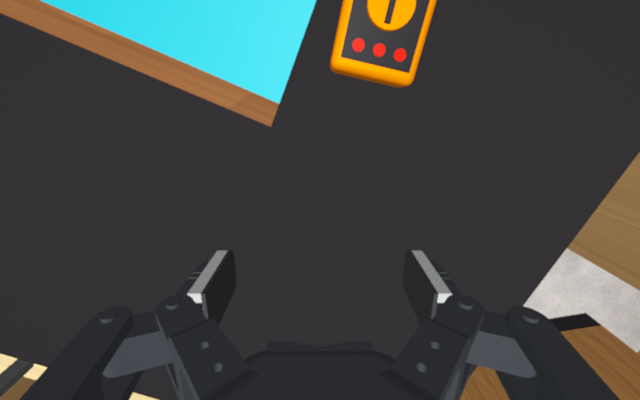

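The top view shows everything: tray3 at about (261,205), with a red look-alike at (145,240). tray2 is at (360,179), the chute at (458,208), the tall capacitor at (432,166), the flat capacitor at (402,239), the heat sink at (310,228) and the transformer at (289,158). Blue plates lie at (482,169) and (492,232).

```bash
cat > seg.py <<'E'
from h import *
for n in ['top','side']:
    im,d=bot.grab_frame(n); c=cal(n); np.save(n+'d.npy',d); np.save(n+'i.npy',im)
    for t,z in [('tray2',0),('tray3',0),('chute',0),('plate_low_c',.020),('plate_top_c',.044),('cap_tall_c',.025),('cap_flat_c',.013),('sink_c',.0125),('trafo_c',.015)]:
        try: r=bot.tip_of(n,t)
        except Exception as e: print(n,t,e); continue
        for q in r[:3]:
            v,u=q['centre']; p=atz(c,u,v,z); print(n,t,round(q['score'],2),'px',round(u),round(v),'w',p.round(4))
    if n=='top':
        save('topz',cv2.resize(im[110:290,220:520],None,fx=2.6,fy=2.6,interpolation=cv2.INTER_CUBIC))
print(bot.observe()['clock'])
E
python3 seg.py
```

```text
top tray2 0.91 px 262 203 w [0.5179 0.3021 0.    ]
top tray2 0.9 px 147 240 w [0.4011 0.6482 0.    ]
top tray2 0.7 px 359 174 w [ 6.113e-01 -5.000e-04  0.000e+00]
top tray3 0.91 px 262 203 w [0.5179 0.3021 0.    ]
top tray3 0.9 px 147 240 w [0.4011 0.6482 0.    ]
top tray3 0.7 px 359 174 w [ 6.113e-01 -5.000e-04  0.000e+00]
top chute 0.9 px 453 209 w [ 0.5069 -0.2944  0.    ]
top plate_low_c 0.72 px 492 232 w [ 0.4371 -0.4027  0.02  ]
top plate_low_c 0.67 px 457 219 w [ 0.4736 -0.2975  0.02  ]
top plate_low_c 0.5 px 484 167 w [ 0.6364 -0.3858  0.02  ]
top plate_top_c 0.83 px 459 209 w [ 0.5029 -0.2949  0.044 ]
top cap_tall_c 0.62 px 430 166 w [ 0.6362 -0.2181  0.025 ]
top cap_flat_c 0.64 px 402 239 w [ 0.411  -0.1288  0.013 ]
top sink_c 0.74 px 312 227 w [0.4452 0.1455 0.0125]
top sink_c 0.74 px 431 163 w [ 0.6471 -0.2229  0.0125]
top trafo_c 0.61 px 287 159 w [0.6534 0.2252 0.015 ]
side tray2 0.93 px 348 238 w [0.597 0.003 0.   ]
side tray2 0.87 px 302 183 w [0.521  0.3055 0.    ]
side tray2 0.8 px 254 138 w [ 0.3949  0.65   -0.    ]
side tray3 0.93 px 348 238 w [0.597 0.003 0.   ]
side tray3 0.87 px 302 183 w [0.521  0.3055 0.    ]
side tray3 0.8 px 254 138 w [ 0.3949  0.65   -0.    ]
side chute 0.63 px 352 330 w [ 0.5086 -0.3037  0.    ]
side plate_low_c 0.96 px 412 346 w [ 0.627  -0.3939  0.02  ]
side plate_low_c 0.72 px 338 374 w [ 0.438  -0.4153  0.02  ]
side plate_low_c 0.5 px 335 325 w [ 0.4662 -0.2916  0.02  ]
side plate_top_c 0.76 px 352 319 w [ 0.5067 -0.3017  0.044 ]
side plate_top_c 0.25 px 348 190 w [0.649  0.1764 0.044 ]
side cap_tall_c 0.61 px 385 290 w [ 0.6253 -0.2267  0.025 ]
side cap_flat_c 0.48 px 299 278 w [ 0.4126 -0.1183  0.013 ]
side sink_c 0.8 px 291 213 w [0.4476 0.1478 0.0125]
side trafo_c 0.48 px 346 188 w [0.6555 0.2212 0.015 ]
side trafo_c 0.37 px 354 316 w [ 0.5197 -0.2774  0.015 ]
1.15
```

View pics/topz.png

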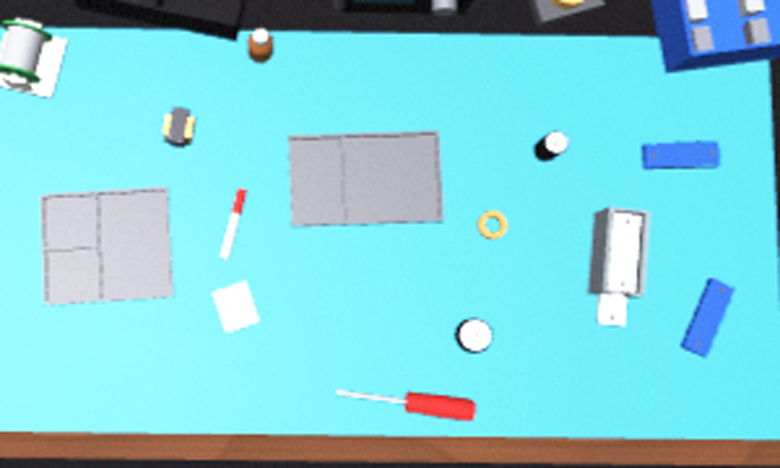

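```bash
cat > ori.py <<'E'
from h import *
n='top'; c=cal(n); im,d=bot.grab_frame(n)
for t,z in [('tray2',0.01),('chute',.056),('plate_low_c',.026),('plate_top_c',.05),('cap_tall_c',.05),('cap_flat_c',.026),('sink_c',.025),('trafo_c',.03)]:
    for q in bot.trace(n,t)[:3]:
        m=q['region']; cs,_=cv2.findContours(m.astype(np.uint8),cv2.RETR_EXTERNAL,cv2.CHAIN_APPROX_NONE)
        k=max(cs,key=cv2.contourArea)[:,0,:]
        P=np.array([atz(c,u,v,z)[:2] for u,v in k])*1000
        (cx,cy),(w,h),a=cv2.minAreaRect(P.astype(np.float32))
        bx=cv2.boxPoints(((cx,cy),(w,h),a)); e=bx[1]-bx[0]; l=bx[2]-bx[1]
        if np.linalg.norm(e)>np.linalg.norm(l): l=e
        ang=np.degrees(np.arctan2(l[1],l[0]))
        dd=d[m]; vs,us=np.nonzero(m); W=world(c,us,vs,d[vs,us]); 
        print(t,round(q['score'],2),q['box'],'c',round(cx),round(cy),'size',round(w),round(h),'long-ang',round(ang%180,1),'z pct',np.percentile(W[:,2],[5,50,95]).round(3))
E
python3 ori.py
```

```text
tray2 0.75 [235.8, 182.6, 283.9, 228.7] c 513 306 size 134 153 long-ang 94.3 z pct [-0.     0.004  0.011]
tray2 0.58 [333.1, 158.5, 387.2, 199.0] c 600 -2 size 114 182 long-ang 92.6 z pct [-0.     0.004  0.011]
chute 0.76 [447.0, 192.3, 469.7, 222.7] c 510 -266 size 20 93 long-ang 172.1 z pct [0.015 0.048 0.058]
plate_low_c 0.77 [479.0, 216.8, 501.9, 248.5] c 437 -398 size 34 91 long-ang 154.3 z pct [0.003 0.012 0.015]
plate_low_c 0.61 [450.1, 222.2, 459.6, 238.5] c 443 -286 size 30 36 long-ang 178.3 z pct [0.021 0.025 0.029]
plate_low_c 0.5 [470.1, 163.4, 497.2, 174.3] c 629 -375 size 31 93 long-ang 90.8 z pct [0.005 0.011 0.016]
plate_top_c 0.83 [453.8, 194.4, 465.3, 222.8] c 509 -295 size 30 88 long-ang 174.8 z pct [0.046 0.05  0.054]
cap_tall_c 0.42 [423.2, 163.5, 440.7, 172.0] c 631 -213 size 25 31 long-ang 90.8 z pct [0.022 0.049 0.053]
cap_flat_c 0.47 [395.2, 235.5, 409.9, 246.9] c 412 -125 size 38 37 long-ang 45.1 z pct [0.019 0.026 0.03 ]
sink_c 0.73 [235.5, 182.2, 284.5, 227.4] c 513 303 size 137 152 long-ang 92.6 z pct [-0.     0.004  0.011]
sink_c 0.63 [302.6, 221.4, 320.0, 239.1] c 441 150 size 52 43 long-ang 15.0 z pct [0.001 0.008 0.028]
sink_c 0.37 [397.1, 233.0, 409.2, 249.7] c 411 -126 size 36 40 long-ang 90.6 z pct [0.019 0.026 0.03 ]
trafo_c 0.72 [279.7, 151.5, 295.7, 167.1] c 653 221 size 35 47 long-ang 171.9 z pct [0.005 0.029 0.034]
```

```bash
cat > go.py <<'E'
import sys
from h import *
# usage: go.py x y z(mm) yaw(deg): total rotation then total shift in tool axes after rotation (tool straight down)
x,y,z,yaw=map(float,sys.argv[1:5])
s=bot.observe(); p=np.array(s['position'])*1000; r0=R.from_euler('xyz',s['tool_rot'])
r1=R.from_euler('xyz',[180,0,yaw],degrees=True)
rv=(r0.inv()*r1).as_rotvec(); 
d=r1.inv().apply(np.array([x,y,z])-p)
f=np.array(s['force'])
print('clk',round(s['clock'],2),'pos',p.round(1),'rpy',np.degrees(s['tool_rot']).round(1),'w',round(s['grip_width']*1000,1),'F',f.round(1),'q',s['qpos'].round(2))
print('rotvec',rv.round(3),'shift',d.round(1))
E
python3 go.py 442 -288 150 -5.2
```

```text
clk 1.6 pos [ 241.5 -576.5  231.3] rpy [-180.     0.    22.7] w 85.0 F [ 0.2  0.2 -0. ] q [ 1.1   0.52 -0.04  1.6   0.02  1.02 -0.11]
rotvec [-0.     0.     0.488] shift [ 173.5 -305.4   81.3]
```

```bash
python3 -m inch '[{"rz":0.122,"hand":-0.4},{"rz":0.122},{"rz":0.122},{"rz":0.122},{"dx":22,"dy":-38},{"dx":22,"dy":-38},{"dx":22,"dy":-38},{"dx":22,"dy":-38},{"dx":22,"dy":-38},{"dx":22,"dy":-38}]' 60; python3 -m inch '[{"dx":22,"dy":-38,"hand":-0.4},{"dx":19,"dy":-39},{"dz":20},{"dz":20},{"dz":20},{"dz":20},{}]'; python3 go.py 442 -288 150 -5.2
python3 - <<'E'
from h import *
im,d=bot.grab_frame('wrist'); save('w1',im)
E
```

```text
clk 1.6 pos [ 241.5 -576.5  231.3] rpy [-180.     0.    22.7] w 85.0 F [ 0.2  0.2 -0. ] q [ 1.1   0.52 -0.04  1.6   0.02  1.02 -0.11]
rotvec [-0.     0.     0.488] shift [ 173.5 -305.4   81.3]schema error: expected keys dx, dy, dz, rx, ry, rz, hand
schema error: expected keys dx, dy, dz, rx, ry, rz, hand
```

View pics/w1.png

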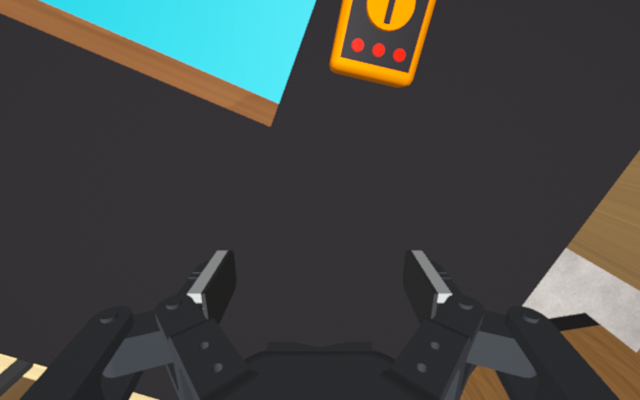

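Every key must be given in each row, so both calls were refused and nothing moved.

```bash
python3 -m inch '[{"dx":0,"dy":0,"dz":0,"rx":0,"ry":0,"rz":0.122,"hand":-0.4},{"dx":0,"dy":0,"dz":0,"rx":0,"ry":0,"rz":0.122,"hand":-0.4},{"dx":0,"dy":0,"dz":0,"rx":0,"ry":0,"rz":0.122,"hand":-0.4},{"dx":0,"dy":0,"dz":0,"rx":0,"ry":0,"rz":0.122,"hand":-0.4},{"dx":22,"dy":-38,"dz":0,"rx":0,"ry":0,"rz":0,"hand":-0.4},{"dx":22,"dy":-38,"dz":0,"rx":0,"ry":0,"rz":0,"hand":-0.4},{"dx":22,"dy":-38,"dz":0,"rx":0,"ry":0,"rz":0,"hand":-0.4},{"dx":22,"dy":-38,"dz":0,"rx":0,"ry":0,"rz":0,"hand":-0.4},{"dx":22,"dy":-38,"dz":0,"rx":0,"ry":0,"rz":0,"hand":-0.4},{"dx":22,"dy":-38,"dz":0,"rx":0,"ry":0,"rz":0,"hand":-0.4}]' 60; python3 go.py 442 -288 150 -5.2
```

```text
clock: 2.65
position: [0.3946, -0.3599, 0.2315]
tool_rot: [3.141, -0.0, -0.091]
force: [1.4, -1.1, 0.7]
grip_width: 0.0599
clk 2.65 pos [ 394.6 -359.9  231.5] rpy [180.   -0.   -5.2] w 59.9 F [ 1.4 -1.1  0.7] q [ 0.61  0.38  0.02  1.84 -0.01  0.92 -1.02]
rotvec [ 0.    -0.    -0.001] shift [ 40.7 -75.9  81.5]
```

```bash
python3 -m inch '[{"dx":20,"dy":-36,"dz":20,"rx":0,"ry":0,"rz":0,"hand":-0.4},{"dx":20,"dy":-36,"dz":20,"rx":0,"ry":0,"rz":0,"hand":-0.4},{"dx":0,"dy":0,"dz":20,"rx":0,"ry":0,"rz":0,"hand":-0.4},{"dx":0,"dy":0,"dz":0,"rx":0,"ry":0,"rz":0,"hand":-0.4},{"dx":0,"dy":0,"dz":0,"rx":0,"ry":0,"rz":0,"hand":-0.4}]' 60; python3 go.py 442 -288 150 -5.2
python3 - <<'E'
from h import *
c=cal('wrist'); im,d=bot.grab_frame('wrist'); save('w1b',im); np.save('wi',im);np.save('wd',d); import pickle; pickle.dump(c,open('wc','wb'))
for t,z in [('plate_low_c',.026),('plate_top_c',.05)]:
    for q in bot.trace('wrist',t)[:3]:
        m=q['region']; vs,us=np.nonzero(m); W=world(c,us,vs,d[vs,us])*1000
        (cx,cy),(w,h),a=cv2.minAreaRect(W[np.abs(W[:,2]-np.median(W[:,2]))<4][:,:2].astype(np.float32))
        print(t,round(q['score'],2),q['box'],cx,cy,w,h,a,np.median(W,0).round(1))
E
```

```text
clock: 3.15
position: [0.4398, -0.2941, 0.1717]
tool_rot: [3.141, 0.0, -0.092]
force: [-0.3, -0.4, 0.6]
grip_width: 0.0598
clk 3.15 pos [ 439.8 -294.1  171.7] rpy [180.    0.   -5.3] w 59.8 F [-0.3 -0.4  0.6] q [ 0.48  0.45 -0.    1.91  0.    0.78 -1.19]
rotvec [ 0.     0.    -0.001] shift [ 1.7 -6.2 21.7]
plate_low_c 0.87 [396.9, 129.9, 462.1, 213.8] 436.9878234863281 -410.16986083984375 30.855939865112305 89.8812255859375 64.83671569824219 [ 440.6 -409.5   12.4]
plate_low_c 0.58 [299.9, 163.4, 329.4, 197.3] 442.9982604980469 -290.8142395019531 29.651363372802734 32.703887939453125 83.5901107788086 [ 442.4 -290.6   26.5]
plate_top_c 0.9 [296.7, 55.6, 336.1, 162.6] 508.81927490234375 -297.8077087402344 30.004558563232422 89.53396606445312 83.7809829711914 [ 512.2 -297.8   50.4]
```

View pics/w1b.png

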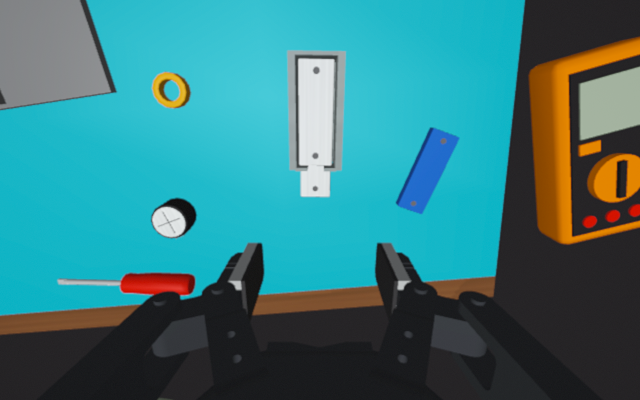

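The white protruding end at (314,180), in the grey chute, is the lowest plate. The blue plate at (427,170) is the look-alike. The pinch point is (442,-290.7) and the chute yaw is -6.2°.

```bash
python3 go.py 442 -290.7 11 -6.2
```

```text
clk 3.3 pos [ 440.1 -294.4  172.3] rpy [ 1.8e+02 -1.0e-01 -5.3e+00] w 59.4 F [ 1.   0.4 -0.6] q [ 0.48  0.45 -0.    1.91  0.    0.78 -1.19]
rotvec [ 0.001 -0.001  0.015] shift [  1.5  -3.9 161.3]
```

```bash
python3 -m inch '[{"dx":1.5,"dy":-4,"dz":0,"rx":0,"ry":0,"rz":0.015,"hand":-0.4},{"dx":0,"dy":0,"dz":35,"rx":0,"ry":0,"rz":0,"hand":-0.4},{"dx":0,"dy":0,"dz":35,"rx":0,"ry":0,"rz":0,"hand":-0.4},{"dx":0,"dy":0,"dz":30,"rx":0,"ry":0,"rz":0,"hand":-0.4},{"dx":0,"dy":0,"dz":25,"rx":0,"ry":0,"rz":0,"hand":-0.4},{"dx":0,"dy":0,"dz":0,"rx":0,"ry":0,"rz":0,"hand":-0.4},{"dx":0,"dy":0,"dz":0,"rx":0,"ry":0,"rz":0,"hand":-0.4}]'; python3 go.py 442 -290.7 11 -6.2
python3 - <<'E'
from h import *
im,d=bot.grab_frame('wrist'); save('w2',im)
E
```

```text
clock: 4.0
position: [0.4422, -0.2897, 0.047]
tool_rot: [3.142, -0.0, -0.107]
force: [0.2, -0.4, -0.4]
grip_width: 0.0598
clk 4.0 pos [ 442.2 -289.7   47. ] rpy [180.   -0.   -6.1] w 59.8 F [ 0.2 -0.4 -0.4] q [ 0.47  0.65 -0.    1.98  0.01  0.51 -1.22]
rotvec [ 0.    -0.     0.001] shift [-0.1  1.  36. ]
```

View pics/w2.png

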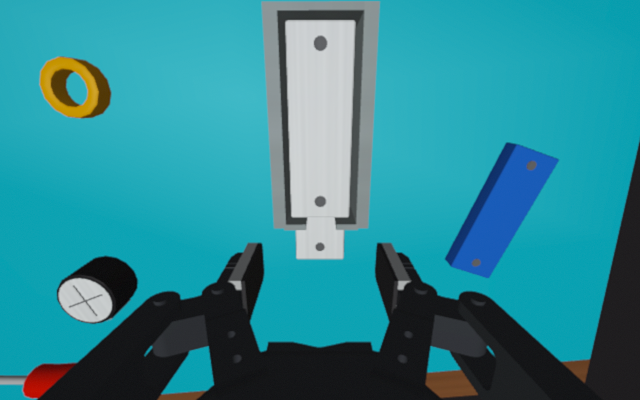

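The plate end at (320,245) is centred between the fingers, so I go down and close.

```bash
python3 -m inch '[{"dx":0,"dy":1,"dz":18,"rx":0,"ry":0,"rz":0,"hand":-0.4},{"dx":0,"dy":0,"dz":18,"rx":0,"ry":0,"rz":0,"hand":-0.4},{"dx":0,"dy":0,"dz":0,"rx":0,"ry":0,"rz":0,"hand":-0.4},{"dx":0,"dy":0,"dz":0,"rx":0,"ry":0,"rz":0,"hand":0.6},{"dx":0,"dy":0,"dz":0,"rx":0,"ry":0,"rz":0,"hand":0.6},{"dx":0,"dy":0,"dz":0,"rx":0,"ry":0,"rz":0,"hand":0.6},{"dx":0,"dy":0,"dz":0,"rx":0,"ry":0,"rz":0,"hand":0.6},{"dx":0,"dy":0,"dz":0,"rx":0,"ry":0,"rz":0,"hand":0.6}]' 60; python3 go.py 442 -290.7 11 -6.2
python3 - <<'E'
from h import *
im,d=bot.grab_frame('wrist'); save('w3',im)
im,d=bot.grab_frame('side'); save('s3',cv2.resize(im[280:370,300:440],None,fx=5,fy=5))
E
```

```text
clock: 4.85
position: [0.4426, -0.2909, 0.012]
tool_rot: [3.141, -0.002, -0.106]
force: [-2.7, 2.2, 14.5]
grip_width: 0.0285
clk 4.85 pos [ 442.6 -290.9   12. ] rpy [ 1.8e+02 -1.0e-01 -6.1e+00] w 28.5 F [-2.7  2.2 14.5] q [ 0.47  0.71 -0.01  1.99  0.01  0.44 -1.22]
rotvec [ 0.001 -0.002  0.002] shift [-0.6 -0.1  1. ]
```

View pics/w3.png

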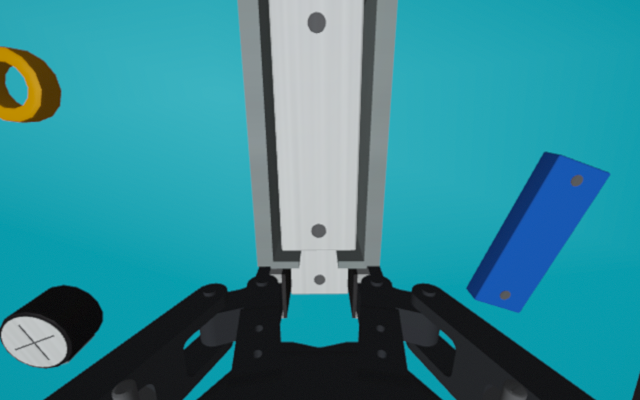

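The plate is gripped at an opening of 28.5 mm. Next I draw it out along the tool's -x.

```bash
python3 -m inch '[{"dx":0,"dy":0,"dz":-1,"rx":0,"ry":0,"rz":0,"hand":0.6},{"dx":-8,"dy":0,"dz":0,"rx":0,"ry":0,"rz":0,"hand":0.6},{"dx":-10,"dy":0,"dz":0,"rx":0,"ry":0,"rz":0,"hand":0.6},{"dx":-10,"dy":0,"dz":0,"rx":0,"ry":0,"rz":0,"hand":0.6},{"dx":-10,"dy":0,"dz":0,"rx":0,"ry":0,"rz":0,"hand":0.6},{"dx":-10,"dy":0,"dz":0,"rx":0,"ry":0,"rz":0,"hand":0.6},{"dx":-10,"dy":0,"dz":0,"rx":0,"ry":0,"rz":0,"hand":0.6},{"dx":-10,"dy":0,"dz":0,"rx":0,"ry":0,"rz":0,"hand":0.6},{"dx":-5,"dy":0,"dz":0,"rx":0,"ry":0,"rz":0,"hand":0.6},{"dx":0,"dy":0,"dz":0,"rx":0,"ry":0,"rz":0,"hand":0.6}]' 80; python3 go.py 442 -290.7 11 -6.2
python3 - <<'E'
from h import *
im,d=bot.grab_frame('wrist'); save('w4',im); c=cal('wrist')
for t in ['plate_low_c','plate_top_c']:
    for q in bot.trace('wrist',t)[:3]:
        m=q['region']; vs,us=np.nonzero(m); W=world(c,us,vs,d[vs,us])*1000
        print(t,round(q['score'],2),q['box'],cv2.minAreaRect(W[:,:2].astype(np.float32)),np.median(W,0).round(1))
im,d=bot.grab_frame('side'); save('s4',cv2.resize(im[280:370,300:440],None,fx=5,fy=5))
E
```

```text
clock: 5.95
position: [0.3679, -0.2827, 0.0112]
tool_rot: [-3.141, 0.002, -0.107]
force: [-3.7, 0.1, 5.7]
grip_width: 0.0282
clk 5.95 pos [ 367.9 -282.7   11.2] rpy [-1.8e+02  1.0e-01 -6.1e+00] w 28.2 F [-3.7  0.1  5.7] q [ 0.54  0.66 -0.01  2.15  0.02  0.33 -1.17]
rotvec [-0.     0.002  0.001] shift [74.6 -0.   0.2]
plate_low_c 0.69 [285.7, 111.5, 354.0, 294.2] ((389.7183837890625, -284.6241760253906), (36.83030700683594, 112.75701904296875), 83.55213928222656) [ 404.6 -286.2   26. ]
plate_low_c 0.58 [488.5, 1.1, 639.5, 192.1] ((453.8321838378906, -370.54168701171875), (134.98574829101562, 85.79763793945312), 63.36909484863281) [ 439.  -406.7   12.3]
plate_top_c 0.81 [276.8, 0.0, 361.6, 55.0] ((462.7265319824219, -292.97613525390625), (30.376041412353516, 34.21147155761719), 83.05647277832031) [ 471.8 -293.6   38.3]
```

View pics/w4.png

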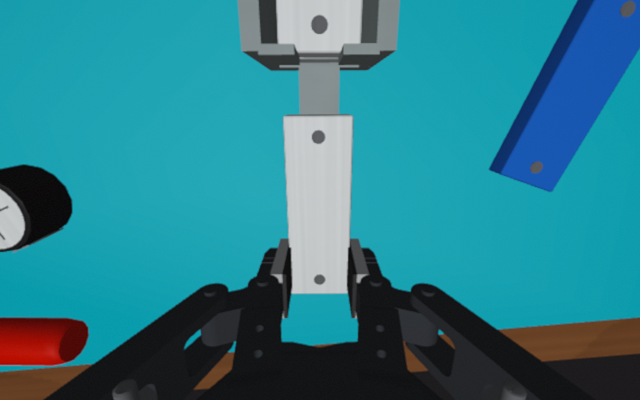

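View pics/s4.png

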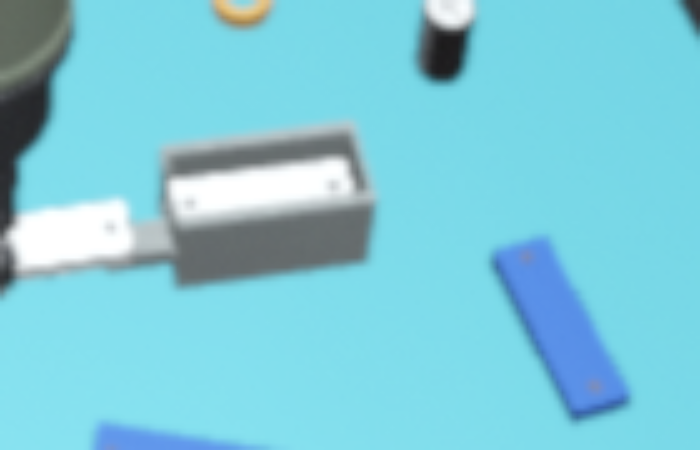

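The pair in the chute dropped (top face at 38 mm, as it must be). I lift and carry the plate to tray2.

```bash
python3 go.py 572.5 -35.3 80 2.6; python3 -m inch '[{"dx":0,"dy":0,"dz":-10,"rx":0,"ry":0,"rz":0,"hand":0.6},{"dx":0,"dy":0,"dz":-20,"rx":0,"ry":0,"rz":0,"hand":0.6},{"dx":0,"dy":0,"dz":-30,"rx":0,"ry":0,"rz":0,"hand":0.6},{"dx":0,"dy":0,"dz":-30,"rx":0,"ry":0,"rz":0,"hand":0.6},{"dx":0,"dy":0,"dz":0,"rx":0,"ry":0,"rz":-0.077,"hand":0.6},{"dx":0,"dy":0,"dz":0,"rx":0,"ry":0,"rz":-0.077,"hand":0.6},{"dx":0,"dy":0,"dz":0,"rx":0,"ry":0,"rz":0,"hand":0.6}]';  python3 go.py 572.5 -35.3 100 2.6
```

```text
clk 6.15 pos [ 368.2 -282.6   11.1] rpy [-1.8e+02  1.0e-01 -6.1e+00] w 28.0 F [-4.7 -0.2  7. ] q [ 0.54  0.66 -0.01  2.15  0.02  0.33 -1.17]
rotvec [-0.001  0.002 -0.152] shift [ 215.3 -237.7  -68.9]
clock: 6.85
position: [0.3693, -0.2827, 0.1019]
tool_rot: [-3.142, -0.0, 0.049]
force: [0.1, -0.1, -0.4]
grip_width: 0.0282
clk 6.85 pos [ 369.3 -282.7  101.9] rpy [-180.    -0.     2.8] w 28.2 F [ 0.1 -0.1 -0.4] q [ 0.57  0.48 -0.06  2.12  0.05  0.55 -1.05]
rotvec [-0.    -0.     0.004] shift [ 214.3 -237.9    1.9]
```

```bash
python3 -m inch '[{"dx":24,"dy":-26,"dz":0,"rx":0,"ry":0,"rz":0,"hand":0.6},{"dx":24,"dy":-26,"dz":0,"rx":0,"ry":0,"rz":0,"hand":0.6},{"dx":24,"dy":-26,"dz":0,"rx":0,"ry":0,"rz":0,"hand":0.6},{"dx":24,"dy":-26,"dz":0,"rx":0,"ry":0,"rz":0,"hand":0.6},{"dx":24,"dy":-26,"dz":0,"rx":0,"ry":0,"rz":0,"hand":0.6},{"dx":24,"dy":-26,"dz":0,"rx":0,"ry":0,"rz":0,"hand":0.6},{"dx":24,"dy":-26,"dz":0,"rx":0,"ry":0,"rz":0,"hand":0.6},{"dx":24,"dy":-26,"dz":0,"rx":0,"ry":0,"rz":0,"hand":0.6},{"dx":22,"dy":-30,"dz":0,"rx":0,"ry":0,"rz":0,"hand":0.6},{"dx":0,"dy":0,"dz":0,"rx":0,"ry":0,"rz":0,"hand":0.6}]';  python3 -m inch '[{"dx":0,"dy":0,"dz":0,"rx":0,"ry":0,"rz":0,"hand":0.6},{"dx":0,"dy":0,"dz":0,"rx":0,"ry":0,"rz":0,"hand":0.6}]'; python3 go.py 572.5 -35.3 100 2.6
cat > wl.py <<'E'
import sys
from h import *
c=cal('wrist'); im,d=bot.grab_frame('wrist'); save(sys.argv[1],im); np.save('wi',im);np.save('wd',d)
for t in sys.argv[2:]:
    for q in bot.trace('wrist',t)[:3]:
        m=q['region']; vs,us=np.nonzero(m); ok=d[vs,us]>0; vs,us=vs[ok],us[ok]; W=world(c,us,vs,d[vs,us])*1000
        zt=np.percentile(W[:,2],95); T=W[W[:,2]>zt-4]
        r=cv2.minAreaRect(W[:,:2].astype(np.float32)); r2=cv2.minAreaRect(T[:,:2].astype(np.float32))
        f=lambda r:'c %.1f %.1f size %.1f %.1f ang %.1f'%(r[0]+r[1]+(r[2],))
        print(t,round(q['score'],2),np.round(q['box']),'all',f(r),'| top',f(r2),'ztop',zt.round(1))
E
python3 wl.py w5 tray2 plate_low_c
```

```text
clock: 7.85
position: [0.5736, -0.0295, 0.1011]
tool_rot: [-3.139, -0.001, 0.051]
force: [-1.4, -0.1, -1.3]
grip_width: 0.0278
clock: 8.05
position: [0.571, -0.0357, 0.1012]
tool_rot: [3.141, 0.001, 0.046]
force: [-1.1, -0.1, -1.3]
grip_width: 0.0276
clk 8.05 pos [571.  -35.7 101.2] rpy [1.8e+02 1.0e-01 2.6e+00] w 27.6 F [-1.1 -0.1 -1.3] q [-0.02  0.61 -0.04  1.85  0.03  0.69 -1.6 ]
rotvec [0.    0.001 0.   ] shift [ 1.5 -0.4  1.2]
tray2 0.92 [161.  96. 400. 231.] all c 597.8 -1.9 size 110.0 187.4 ang 2.6 | top c 597.9 -4.3 size 110.0 182.8 ang 2.6 ztop 10.7
tray2 0.85 [  0. 169.  53. 304.] all c 510.8 232.8 size 49.1 143.5 ang 76.2 | top c 510.2 228.7 size 43.5 135.4 ang 74.7 ztop 10.6
plate_low_c 0.71 [164. 100. 400. 232.] all c 597.9 -4.4 size 110.0 182.8 ang 2.6 | top c 597.9 -4.4 size 110.0 182.8 ang 2.6 ztop 10.8
plate_low_c 0.6 [286. 112. 351. 295.] all c 599.5 -34.5 size 89.9 56.9 ang 3.4 | top c 599.5 -34.3 size 90.0 30.2 ang 3.0 ztop 116.4
plate_low_c 0.41 [552. 221. 640. 358.] all c 481.2 -302.7 size 166.1 73.4 ang 10.0 | top c 496.0 -276.2 size 90.9 37.4 ang 21.7 ztop 56.4
```

View pics/w5.png

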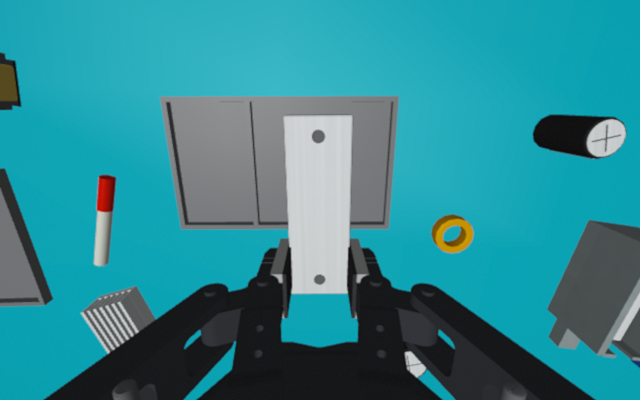

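The plate centre (599.5,-34.4) sits over the wide bay centre (599.4,-36.3). I lower it.

```bash
python3 -m inch '[{"dx":0,"dy":2,"dz":20,"rx":0,"ry":0,"rz":0,"hand":0.6},{"dx":0,"dy":0,"dz":25,"rx":0,"ry":0,"rz":0,"hand":0.6},{"dx":0,"dy":0,"dz":25,"rx":0,"ry":0,"rz":0,"hand":0.6},{"dx":0,"dy":0,"dz":14,"rx":0,"ry":0,"rz":0,"hand":0.6},{"dx":0,"dy":0,"dz":8,"rx":0,"ry":0,"rz":0,"hand":0.6},{"dx":0,"dy":0,"dz":4,"rx":0,"ry":0,"rz":0,"hand":0.6},{"dx":0,"dy":0,"dz":0,"rx":0,"ry":0,"rz":0,"hand":0.6}]'; python3 -m inch '[{"dx":0,"dy":0,"dz":1.5,"rx":0,"ry":0,"rz":0,"hand":0.6},{"dx":0,"dy":0,"dz":0,"rx":0,"ry":0,"rz":0,"hand":0.6}]'
```

```text
clock: 8.9
position: [0.5719, -0.0369, 0.0055]
tool_rot: [3.142, -0.0, 0.048]
force: [-0.3, -0.3, -0.6]
grip_width: 0.0277
clock: 9.1
position: [0.5721, -0.0368, 0.0044]
tool_rot: [3.142, -0.001, 0.048]
force: [0.2, -0.4, -0.2]
grip_width: 0.0278
```

```bash
python3 -m inch '[{"dx":0,"dy":0,"dz":1.5,"rx":0,"ry":0,"rz":0,"hand":0.6},{"dx":0,"dy":0,"dz":0,"rx":0,"ry":0,"rz":0,"hand":0.6}]'; python3 -m inch '[{"dx":0,"dy":0,"dz":1.5,"rx":0,"ry":0,"rz":0,"hand":0.6},{"dx":0,"dy":0,"dz":0,"rx":0,"ry":0,"rz":0,"hand":0.6}]';
```

```text
clock: 9.3
position: [0.5722, -0.0368, 0.003]
tool_rot: [3.142, -0.001, 0.048]
force: [-1.1, 0.1, 7.7]
grip_width: 0.0281
clock: 9.5
position: [0.5722, -0.0368, 0.0028]
tool_rot: [3.141, -0.001, 0.048]
force: [-12.2, 1.2, 39.9]
grip_width: 0.0279
```

```bash
python3 -m inch '[{"dx":0,"dy":0,"dz":-1.5,"rx":0,"ry":0,"rz":0,"hand":0.6},{"dx":0,"dy":0,"dz":0,"rx":0,"ry":0,"rz":0,"hand":-0.05},{"dx":0,"dy":0,"dz":0,"rx":0,"ry":0,"rz":0,"hand":-0.05},{"dx":0,"dy":0,"dz":0,"rx":0,"ry":0,"rz":0,"hand":-0.05},{"dx":0,"dy":0,"dz":-10,"rx":0,"ry":0,"rz":0,"hand":-0.05},{"dx":0,"dy":0,"dz":-30,"rx":0,"ry":0,"rz":0,"hand":-0.05},{"dx":0,"dy":0,"dz":-30,"rx":0,"ry":0,"rz":0,"hand":-0.05},{"dx":0,"dy":0,"dz":-20,"rx":0,"ry":0,"rz":0,"hand":-0.05},{"dx":0,"dy":0,"dz":0,"rx":0,"ry":0,"rz":0,"hand":-0.05}]'; python3 wl.py w6 tray2 plate_low_c cap_tall_c;
```

```text
clock: 10.4
position: [0.5733, -0.0369, 0.0955]
tool_rot: [3.141, -0.004, 0.048]
force: [-0.3, 0.4, -0.5]
grip_width: 0.0447
tray2 0.63 [  0. 178.  46. 315.] all c 514.5 245.2 size 126.7 43.6 ang 2.0 | top c 507.9 243.0 size 113.4 38.6 ang 2.5 ztop 10.7
tray2 0.58 [158. 102. 400. 233.] all c 595.8 -2.0 size 115.1 187.5 ang 2.6 | top c 597.9 -4.2 size 109.2 182.7 ang 2.7 ztop 10.7
tray2 0.46 [550. 223. 640. 371.] all c 473.9 -307.9 size 183.7 83.6 ang 20.2 | top c 493.5 -275.3 size 83.8 34.0 ang 21.1 ztop 56.3
plate_low_c 0.84 [298. 108. 339. 224.] all c 601.1 -35.0 size 90.6 32.5 ang 4.7 | top c 600.6 -35.1 size 90.0 29.6 ang 3.8 ztop 16.6
plate_low_c 0.55 [619. 309. 638. 348.] all c 484.8 -301.3 size 42.5 25.3 ang 38.0 | top c 484.8 -301.3 size 42.5 25.3 ang 38.0 ztop 39.6
cap_tall_c 0.67 [533. 119. 631. 164.] all c 645.0 -238.3 size 27.9 67.5 ang 27.5 | top c 636.0 -220.2 size 27.2 26.8 ang 4.0 ztop 51.7
```

View pics/w6.png

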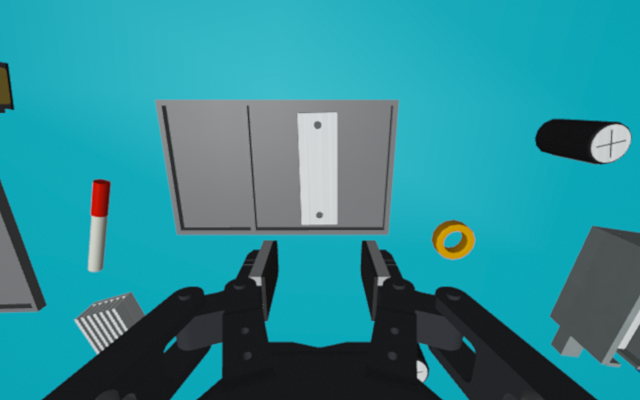

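The plate lies flat in the wide bay: top face at about 16 mm, centre (600.6,-35). The tall capacitor is at (636,-220), px (583,142).

```bash
python3 go.py 636 -220.2 95 2.8; python3 -m inch '[{"dx":8,"dy":30,"dz":0,"rx":0,"ry":0,"rz":0,"hand":-0.4},{"dx":9,"dy":30,"dz":0,"rx":0,"ry":0,"rz":0,"hand":-0.4},{"dx":9,"dy":30,"dz":0,"rx":0,"ry":0,"rz":0,"hand":-0.4},{"dx":9,"dy":30,"dz":0,"rx":0,"ry":0,"rz":0,"hand":-0.4},{"dx":9,"dy":30,"dz":0,"rx":0,"ry":0,"rz":0,"hand":-0.4},{"dx":9,"dy":30,"dz":0,"rx":0,"ry":0,"rz":0,"hand":-0.4},{"dx":0,"dy":0,"dz":0,"rx":0,"ry":0,"rz":0,"hand":-0.4},{"dx":0,"dy":0,"dz":0,"rx":0,"ry":0,"rz":0,"hand":-0.4}]'; python3 go.py 636 -220.2 14 2.8;python3 wl.py w7 cap_tall_c
```

```text
clk 10.6 pos [571.3 -36.8  91.8] rpy [-1.8e+02  1.0e-01  2.7e+00] w 45.1 F [0.  0.1 0.2] q [-0.01  0.62 -0.04  1.85  0.03  0.67 -1.59]
rotvec [-0.     0.001 -0.001] shift [ 55.6 186.3  -3.2]
clock: 11.4
position: [0.6326, -0.2144, 0.091]
tool_rot: [-3.141, 0.002, 0.047]
force: [-0.2, 0.6, 0.0]
grip_width: 0.0595
clk 11.4 pos [ 632.6 -214.4   91. ] rpy [-1.8e+02  1.0e-01  2.7e+00] w 59.5 F [-0.2  0.6  0. ] q [ 0.26  0.75 -0.04  1.58  0.04  0.82 -1.32]
rotvec [-0.001  0.002 -0.002] shift [ 3.1  6.  77. ]
```

View pics/w7.png

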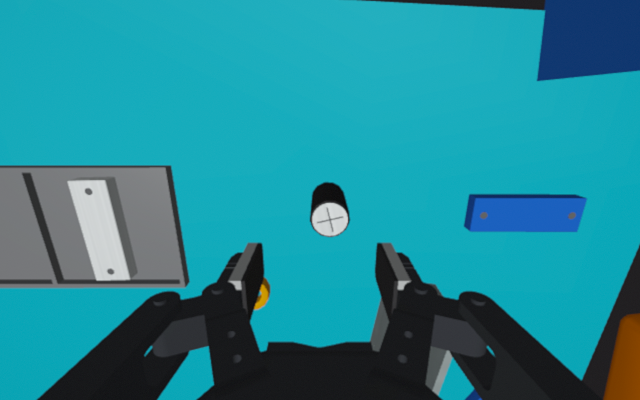

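The can's bright top is at (330,219). I measure it directly from the depth image.

```bash
python3 - <<'E'
from h import *
c=cal('wrist'); d=np.load('wd.npy')
vs,us=np.mgrid[170:250,295:365]; W=world(c,us.ravel(),vs.ravel(),d[vs,us].ravel())*1000
T=W[(W[:,2]>46)]; print(T.mean(0),T.min(0),T.max(0),cv2.minEnclosingCircle(T[:,:2].astype(np.float32)))
E
python3 go.py 636 -220 14 2.8
```

```text
[ 638.77429318 -219.82280507   53.43899594] [ 623.18927569 -233.50893813   46.06587682] [ 710.88150728 -206.51904743  234.58765323] ((667.051513671875, -214.75033569335938), 44.182762145996094)
clk 11.5 pos [ 632.9 -213.    91.6] rpy [-1.799e+02  1.000e-01  2.800e+00] w 59.4 F [-0.  -0.5  0.2] q [ 0.26  0.75 -0.04  1.58  0.04  0.82 -1.32]
rotvec [-0.001  0.001 -0.   ] shift [ 2.7  7.2 77.6]
```

```bash
python3 -m inch '[{"dx":3,"dy":7,"dz":0,"rx":0,"ry":0,"rz":0,"hand":-0.3},{"dx":0,"dy":0,"dz":27,"rx":0,"ry":0,"rz":0,"hand":-0.3},{"dx":0,"dy":0,"dz":27,"rx":0,"ry":0,"rz":0,"hand":-0.3},{"dx":0,"dy":0,"dz":23,"rx":0,"ry":0,"rz":0,"hand":-0.3},{"dx":0,"dy":0,"dz":0,"rx":0,"ry":0,"rz":0,"hand":-0.3},{"dx":0,"dy":0,"dz":0,"rx":0,"ry":0,"rz":0,"hand":0.7},{"dx":0,"dy":0,"dz":0,"rx":0,"ry":0,"rz":0,"hand":0.7},{"dx":0,"dy":0,"dz":0,"rx":0,"ry":0,"rz":0,"hand":0.7},{"dx":0,"dy":0,"dz":0,"rx":0,"ry":0,"rz":0,"hand":0.7},{"dx":0,"dy":0,"dz":0,"rx":0,"ry":0,"rz":0,"hand":0.7}]' 50; python3 wl.py w8 
```

```text
clock: 12.5
position: [0.6376, -0.2212, 0.0169]
tool_rot: [3.141, -0.002, 0.048]
force: [-0.8, 0.6, 8.1]
grip_width: 0.0271
```

View pics/w8.png

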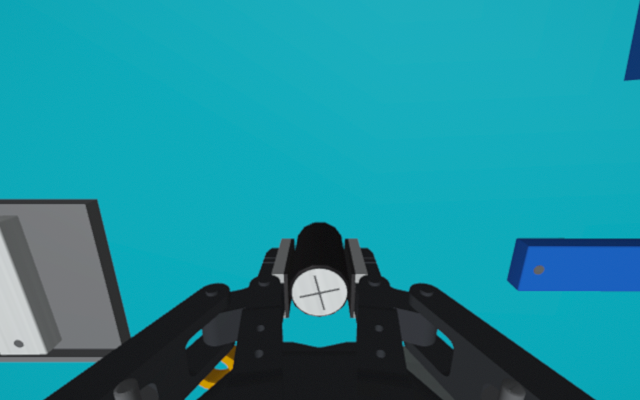

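Tall capacitor gripped. I lift it and carry it to the narrow bay centre (595.3,52.6).

```bash
python3 -m inch '[{"dx":0,"dy":0,"dz":-10,"rx":0,"ry":0,"rz":0,"hand":0.7},{"dx":0,"dy":0,"dz":-30,"rx":0,"ry":0,"rz":0,"hand":0.7},{"dx":0,"dy":0,"dz":-30,"rx":0,"ry":0,"rz":0,"hand":0.7},{"dx":0,"dy":-15,"dz":0,"rx":0,"ry":0,"rz":0,"hand":0.7},{"dx":-5,"dy":-32,"dz":0,"rx":0,"ry":0,"rz":0,"hand":0.7},{"dx":-5,"dy":-32,"dz":0,"rx":0,"ry":0,"rz":0,"hand":0.7},{"dx":-5,"dy":-32,"dz":0,"rx":0,"ry":0,"rz":0,"hand":0.7},{"dx":-5,"dy":-32,"dz":0,"rx":0,"ry":0,"rz":0,"hand":0.7},{"dx":-5,"dy":-32,"dz":0,"rx":0,"ry":0,"rz":0,"hand":0.7},{"dx":-4,"dy":-32,"dz":0,"rx":0,"ry":0,"rz":0,"hand":0.7}]' ; python3 go.py 595.3 52.6 85 2.7
```

```text
clock: 13.55
position: [0.5973, -0.0139, 0.0858]
tool_rot: [-3.141, -0.0, 0.048]
force: [0.3, 1.4, -0.4]
grip_width: 0.0265
clk 13.55 pos [597.3 -13.9  85.8] rpy [-180.    -0.     2.7] w 26.5 F [ 0.3  1.4 -0.4] q [-0.05  0.66 -0.03  1.79  0.03  0.69 -1.63]
rotvec [-0.    -0.     0.001] shift [  1.2 -66.5   0.8]
```

```bash
python3 -m inch '[{"dx":1,"dy":-24,"dz":0,"rx":0,"ry":0,"rz":0,"hand":0.7},{"dx":0,"dy":-24,"dz":0,"rx":0,"ry":0,"rz":0,"hand":0.7},{"dx":0,"dy":-12,"dz":0,"rx":0,"ry":0,"rz":0,"hand":0.7},{"dx":0,"dy":0,"dz":0,"rx":0,"ry":0,"rz":0,"hand":0.7},{"dx":0,"dy":0,"dz":0,"rx":0,"ry":0,"rz":0,"hand":0.7}]' ; python3 go.py 595.3 52.6 21 2.7
```

```text
clock: 14.05
position: [0.596, 0.0435, 0.0855]
tool_rot: [3.141, -0.0, 0.047]
force: [0.3, -0.9, -1.1]
grip_width: 0.0269
clk 14.05 pos [596.   43.5  85.5] rpy [180.   -0.    2.7] w 26.9 F [ 0.3 -0.9 -1.1] q [-0.15  0.66 -0.03  1.79  0.03  0.69 -1.72]
rotvec [ 0.001 -0.     0.   ] shift [-0.2 -9.1 64.5]
```

```bash
python3 -m inch '[{"dx":0,"dy":-9,"dz":15,"rx":0,"ry":0,"rz":0,"hand":0.7},{"dx":0,"dy":0,"dz":20,"rx":0,"ry":0,"rz":0,"hand":0.7},{"dx":0,"dy":0,"dz":18,"rx":0,"ry":0,"rz":0,"hand":0.7},{"dx":0,"dy":0,"dz":9,"rx":0,"ry":0,"rz":0,"hand":0.7},{"dx":0,"dy":0,"dz":2,"rx":0,"ry":0,"rz":0,"hand":0.7},{"dx":0,"dy":0,"dz":0,"rx":0,"ry":0,"rz":0,"hand":0.7}]' ; python3 wl.py w9
```

```text
clock: 14.65
position: [0.5955, 0.0531, 0.021]
tool_rot: [3.142, 0.0, 0.047]
force: [-0.9, -0.1, 0.5]
grip_width: 0.0263
```

View pics/w9.png

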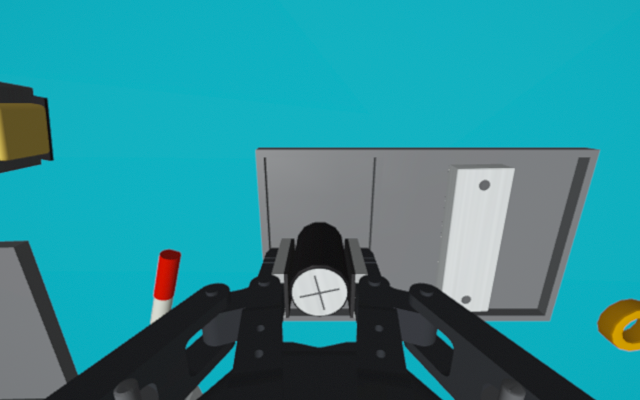

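```bash
python3 -m inch '[{"dx":0,"dy":0,"dz":1,"rx":0,"ry":0,"rz":0,"hand":0.7},{"dx":0,"dy":0,"dz":0,"rx":0,"ry":0,"rz":0,"hand":0.7}]'; python3 -m inch '[{"dx":0,"dy":0,"dz":0.5,"rx":0,"ry":0,"rz":0,"hand":0.7},{"dx":0,"dy":0,"dz":0,"rx":0,"ry":0,"rz":0,"hand":0.7}]'
```

```text
clock: 14.9
position: [0.5957, 0.0534, 0.0206]
tool_rot: [-3.141, -0.001, 0.048]
force: [0.8, 0.5, -0.1]
grip_width: 0.0266
clock: 15.1
position: [0.5956, 0.0534, 0.0199]
tool_rot: [-3.142, -0.0, 0.048]
force: [-0.2, 0.6, -0.5]
grip_width: 0.0269
```

```bash
python3 -m inch '[{"dx":0,"dy":0,"dz":1,"rx":0,"ry":0,"rz":0,"hand":0.7},{"dx":0,"dy":0,"dz":0,"rx":0,"ry":0,"rz":0,"hand":0.7}]'; python3 -m inch '[{"dx":0,"dy":0,"dz":0,"rx":0,"ry":0,"rz":0,"hand":0.2},{"dx":0,"dy":0,"dz":0,"rx":0,"ry":0,"rz":0,"hand":0.1},{"dx":0,"dy":0,"dz":0,"rx":0,"ry":0,"rz":0,"hand":-0.2},{"dx":0,"dy":0,"dz":0,"rx":0,"ry":0,"rz":0,"hand":-0.2},{"dx":0,"dy":0,"dz":-10,"rx":0,"ry":0,"rz":0,"hand":-0.2},{"dx":0,"dy":0,"dz":-30,"rx":0,"ry":0,"rz":0,"hand":-0.2},{"dx":0,"dy":0,"dz":-40,"rx":0,"ry":0,"rz":0,"hand":-0.2},{"dx":0,"dy":0,"dz":-20,"rx":0,"ry":0,"rz":0,"hand":-0.2},{"dx":0,"dy":0,"dz":0,"rx":0,"ry":0,"rz":0,"hand":-0.2}]'; python3 wl.py w10 cap_tall_c tray3 sink_c
```

```text
clock: 15.3
position: [0.5957, 0.0534, 0.0198]
tool_rot: [-3.142, -0.001, 0.048]
force: [-5.1, -0.6, 18.1]
grip_width: 0.0272
clock: 16.2
position: [0.5971, 0.0536, 0.1225]
tool_rot: [-3.141, -0.005, 0.047]
force: [0.6, 0.3, 0.2]
grip_width: 0.0512
cap_tall_c 0.7 [303. 182. 337. 227.] all c 587.4 50.5 size 34.5 41.5 ang 84.7 | top c 594.5 52.8 size 26.7 26.8 ang 12.9 ztop 54.8
tray3 0.75 [283. 135. 493. 250.] all c 595.8 -6.4 size 115.8 190.0 ang 2.5 | top c 598.2 -4.8 size 110.3 182.7 ang 2.7 ztop 10.9
tray3 0.63 [  0. 194. 157. 322.] all c 516.4 248.2 size 144.2 293.3 ang 7.1 | top c 520.4 243.0 size 137.1 282.3 ang 7.2 ztop 10.5
sink_c 0.52 [203. 345. 216. 359.] all c 411.4 160.3 size 13.2 46.2 ang 77.6 | top c 422.8 157.7 size 20.8 11.1 ang 1.0 ztop 26.2
```

View pics/w10.png

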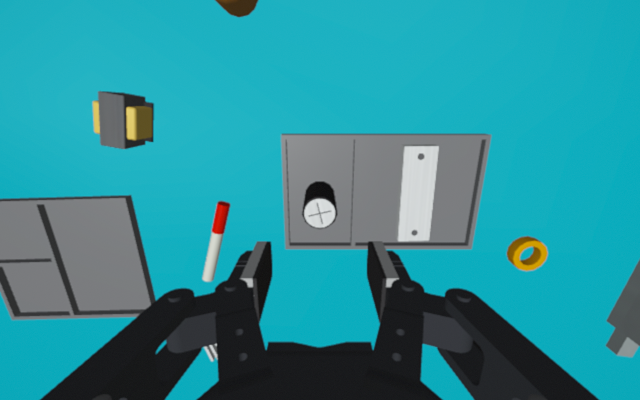

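Tall capacitor stands in the narrow bay at (594.5,52.8), top at 54 mm. Next is the heat sink.

```bash
python3 go.py 405 148 120 2.7; python3 -m inch '[{"dx":-22,"dy":-12,"dz":0,"rx":0,"ry":0,"rz":0,"hand":-0.4},{"dx":-24,"dy":-14,"dz":0,"rx":0,"ry":0,"rz":0,"hand":-0.4},{"dx":-24,"dy":-14,"dz":0,"rx":0,"ry":0,"rz":0,"hand":-0.4},{"dx":-24,"dy":-14,"dz":0,"rx":0,"ry":0,"rz":0,"hand":-0.4},{"dx":-24,"dy":-14,"dz":0,"rx":0,"ry":0,"rz":0,"hand":-0.4},{"dx":-24,"dy":-14,"dz":0,"rx":0,"ry":0,"rz":0,"hand":-0.4},{"dx":-24,"dy":-14,"dz":0,"rx":0,"ry":0,"rz":0,"hand":-0.4},{"dx":-16,"dy":-6,"dz":0,"rx":0,"ry":0,"rz":0,"hand":-0.4},{"dx":0,"dy":0,"dz":0,"rx":0,"ry":0,"rz":0,"hand":-0.4},{"dx":0,"dy":0,"dz":0,"rx":0,"ry":0,"rz":0,"hand":-0.4}]';  python3 go.py 405 148 120 2.7; python3 wl.py w11 sink_c tray3
```

```text
clk 16.4 pos [595.1  53.4 118.3] rpy [1.8e+02 1.0e-01 2.7e+00] w 51.3 F [ 0.7 -0.2 -0.7] q [-0.17  0.62 -0.03  1.77  0.02  0.76 -1.73]
rotvec [0.    0.001 0.001] shift [-185.4 -103.5   -1.7]
clock: 17.4
position: [0.4089, 0.1466, 0.1185]
tool_rot: [3.141, 0.001, 0.048]
force: [-0.1, -0.6, 0.8]
grip_width: 0.0595
clk 17.4 pos [408.9 146.6 118.5] rpy [180.    0.    2.8] w 59.5 F [-0.1 -0.6  0.8] q [-0.45  0.41 -0.04  2.18  0.03  0.55 -2.03]
rotvec [0.    0.001 0.001] shift [-3.8 -1.6 -1.5]
sink_c 0.61 [286. 122. 349. 193.] all c 439.0 148.5 size 55.7 44.9 ang 19.9 | top c 442.3 148.5 size 49.5 39.9 ang 19.7 ztop 26.3
tray3 0.7 [408.   2. 640.  44.] all c 556.5 -8.4 size 27.9 186.8 ang 2.7 | top c 555.5 -5.8 size 25.8 181.6 ang 2.6 ztop 11.1
tray3 0.57 [ 14.   0. 235. 147.] all c 500.7 306.5 size 110.1 163.7 ang 3.3 | top c 501.5 302.5 size 108.9 154.0 ang 4.4 ztop 10.5
```

View pics/w11.png

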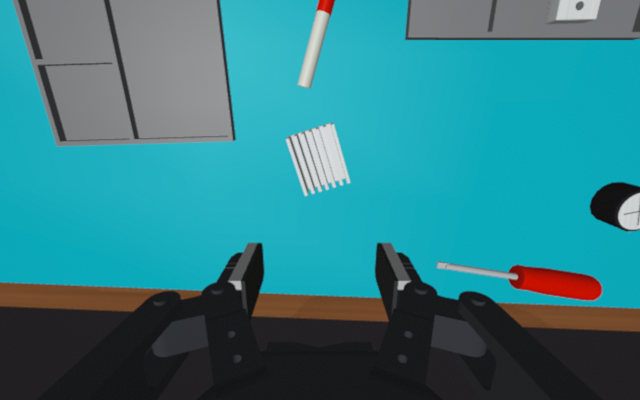

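Heat sink at px (318,160): centre (442.3,148.5), fins along 19.7°.

```bash
python3 -m inch '[{"dx":0,"dy":0,"dz":0,"rx":0,"ry":0,"rz":-0.148,"hand":-0.4},{"dx":0,"dy":0,"dz":0,"rx":0,"ry":0,"rz":-0.148,"hand":-0.4},{"dx":16,"dy":5,"dz":0,"rx":0,"ry":0,"rz":0,"hand":-0.4},{"dx":16,"dy":5,"dz":0,"rx":0,"ry":0,"rz":0,"hand":-0.4},{"dx":0,"dy":0,"dz":30,"rx":0,"ry":0,"rz":0,"hand":-0.4},{"dx":0,"dy":0,"dz":30,"rx":0,"ry":0,"rz":0,"hand":-0.4},{"dx":0,"dy":0,"dz":0,"rx":0,"ry":0,"rz":0,"hand":-0.4},{"dx":0,"dy":0,"dz":0,"rx":0,"ry":0,"rz":0,"hand":-0.4}]'; python3 go.py 442.3 148.5 9 19.7;python3 wl.py w12 sink_c
```

```text
clock: 18.35
position: [0.4424, 0.1477, 0.059]
tool_rot: [3.141, 0.001, 0.343]
force: [0.5, 0.9, -0.5]
grip_width: 0.0598
clk 18.35 pos [442.4 147.7  59. ] rpy [1.80e+02 1.00e-01 1.97e+01] w 59.8 F [ 0.5  0.9 -0.5] q [-0.38  0.56 -0.09  2.13  0.12  0.45 -1.79]
rotvec [ 0.     0.001 -0.001] shift [ 0.2 -0.8 50. ]
sink_c 0.62 [287. 181. 348. 262.] all c 441.0 146.5 size 54.5 42.9 ang 20.0 | top c 442.6 148.6 size 49.8 39.9 ang 19.7 ztop 26.2
sink_c 0.22 [524.   2. 639.  72.] all c 590.8 56.8 size 29.1 21.1 ang 34.9 | top c 591.1 56.8 size 26.2 20.8 ang 34.9 ztop 54.6
```

View pics/w12.png

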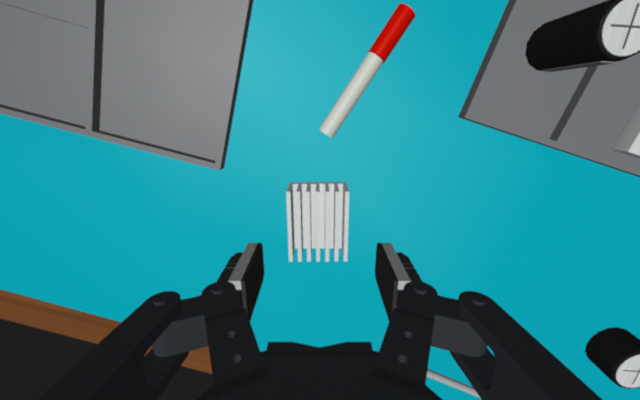

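The fins are aligned at (318,222). I go down and grip.

```bash
python3 -m inch '[{"dx":0,"dy":-1,"dz":25,"rx":0,"ry":0,"rz":0,"hand":-0.4},{"dx":0,"dy":0,"dz":25,"rx":0,"ry":0,"rz":0,"hand":-0.4},{"dx":0,"dy":0,"dz":0,"rx":0,"ry":0,"rz":0,"hand":-0.4},{"dx":0,"dy":0,"dz":0,"rx":0,"ry":0,"rz":0,"hand":0.4},{"dx":0,"dy":0,"dz":0,"rx":0,"ry":0,"rz":0,"hand":0.4},{"dx":0,"dy":0,"dz":0,"rx":0,"ry":0,"rz":0,"hand":0.4},{"dx":0,"dy":0,"dz":0,"rx":0,"ry":0,"rz":0,"hand":0.4}]' 50;  python3 -m inch '[{"dx":0,"dy":0,"dz":-10,"rx":0,"ry":0,"rz":0,"hand":0.4},{"dx":0,"dy":0,"dz":-30,"rx":0,"ry":0,"rz":0,"hand":0.4},{"dx":0,"dy":0,"dz":-30,"rx":0,"ry":0,"rz":0,"hand":0.4},{"dx":0,"dy":0,"dz":0,"rx":0,"ry":0,"rz":0.144,"hand":0.4},{"dx":0,"dy":0,"dz":0,"rx":0,"ry":0,"rz":0.144,"hand":0.4},{"dx":0,"dy":0,"dz":0,"rx":0,"ry":0,"rz":0,"hand":0.4},{"dx":0,"dy":0,"dz":0,"rx":0,"ry":0,"rz":0,"hand":0.4}]'; python3 go.py 515 272 80 3.2; python3 wl.py w13 sink_c tray3
```

```text
clock: 19.15
position: [0.4427, 0.1491, 0.0105]
tool_rot: [-3.142, -0.002, 0.344]
force: [-3.5, -0.5, 9.8]
grip_width: 0.0389
clock: 19.85
position: [0.4421, 0.1491, 0.0796]
tool_rot: [-3.141, -0.001, 0.06]
force: [-0.7, 0.1, -1.1]
grip_width: 0.0388
clk 19.85 pos [442.1 149.1  79.6] rpy [-180.    -0.     3.5] w 38.8 F [-0.7  0.1 -1.1] q [-0.43  0.52 -0.03  2.13  0.03  0.49 -1.99]
rotvec [-0.    -0.001  0.005] shift [  79.6 -118.6   -0.4]
sink_c 0.88 [274. 204. 359. 308.] all c 403.6 146.9 size 127.2 70.2 ang 3.6 | top c 441.5 148.9 size 51.0 40.2 ang 3.6 ztop 95.2
tray3 0.89 [422.   2. 640.  86.] all c 568.1 8.5 size 51.4 154.9 ang 2.7 | top c 567.0 10.6 size 49.3 150.7 ang 2.7 ztop 10.9
tray3 0.6 [  0.   2. 227. 194.] all c 511.0 307.3 size 128.9 161.9 ang 4.3 | top c 510.6 303.5 size 128.0 154.5 ang 4.1 ztop 10.4
tray3 0.49 [464.   0. 518.  16.] all c 582.7 56.3 size 21.2 5.3 ang 70.2 | top c 580.3 52.7 size 13.5 2.7 ang 88.3 ztop 35.4
```

View pics/w13.png

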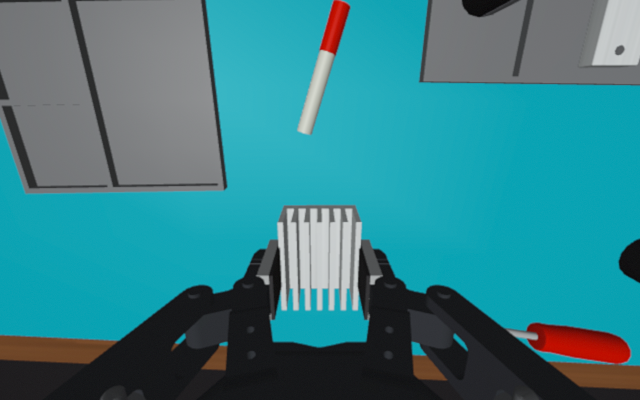

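```bash
python3 -m inch '[{"dx":12,"dy":-16,"dz":0,"rx":0,"ry":0,"rz":0,"hand":0.4},{"dx":16,"dy":-25,"dz":0,"rx":0,"ry":0,"rz":0,"hand":0.4},{"dx":16,"dy":-25,"dz":0,"rx":0,"ry":0,"rz":0,"hand":0.4},{"dx":16,"dy":-25,"dz":0,"rx":0,"ry":0,"rz":0,"hand":0.4},{"dx":16,"dy":-20,"dz":0,"rx":0,"ry":0,"rz":0,"hand":0.4},{"dx":4,"dy":-4,"dz":0,"rx":0,"ry":0,"rz":0,"hand":0.4},{"dx":0,"dy":0,"dz":0,"rx":0,"ry":0,"rz":0,"hand":0.4},{"dx":0,"dy":0,"dz":0,"rx":0,"ry":0,"rz":0,"hand":0.4}]'; python3 go.py 515 268 14 4; python3 wl.py w14 sink_c tray3
```

```text
clock: 20.8
position: [0.515, 0.2671, 0.0786]
tool_rot: [3.141, 0.001, 0.056]
force: [-0.4, -0.2, -1.5]
grip_width: 0.0385
clk 20.8 pos [515.  267.1  78.6] rpy [1.8e+02 1.0e-01 3.2e+00] w 38.5 F [-0.4 -0.2 -1.5] q [-0.57  0.65 -0.01  1.84  0.01  0.65 -2.11]
rotvec [ 0.001  0.001 -0.014] shift [ 0.1 -0.9 64.6]
sink_c 0.65 [276. 203. 365. 308.] all c 478.1 263.1 size 124.5 69.3 ang 1.6 | top c 514.3 266.4 size 50.9 40.8 ang 3.3 ztop 94.2
sink_c 0.32 [554.  32. 640. 195.] all c 594.7 52.2 size 115.7 72.0 ang 3.1 | top c 595.2 57.3 size 110.7 62.0 ang 3.1 ztop 11.0
tray3 0.91 [156. 122. 375. 284.] all c 509.4 305.6 size 140.1 157.7 ang 4.5 | top c 512.9 303.3 size 132.7 152.4 ang 4.5 ztop 10.7
tray3 0.81 [555.  31. 640. 193.] all c 594.7 55.3 size 116.8 66.5 ang 3.5 | top c 595.2 57.3 size 110.7 62.0 ang 3.1 ztop 11.0
```

View pics/w14.png

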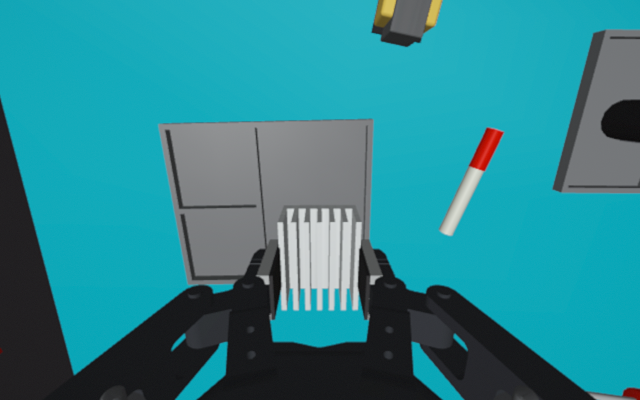

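```bash
python3 -m inch '[{"dx":1,"dy":-2,"dz":20,"rx":0,"ry":0,"rz":-0.022,"hand":0.4},{"dx":0,"dy":0,"dz":22,"rx":0,"ry":0,"rz":0,"hand":0.4},{"dx":0,"dy":0,"dz":15,"rx":0,"ry":0,"rz":0,"hand":0.4},{"dx":0,"dy":0,"dz":6,"rx":0,"ry":0,"rz":0,"hand":0.4},{"dx":0,"dy":0,"dz":0,"rx":0,"ry":0,"rz":0,"hand":0.4},{"dx":0,"dy":0,"dz":0,"rx":0,"ry":0,"rz":0,"hand":0.4}]'; python3 -m inch '[{"dx":0,"dy":0,"dz":1,"rx":0,"ry":0,"rz":0,"hand":0.4},{"dx":0,"dy":0,"dz":0,"rx":0,"ry":0,"rz":0,"hand":0.4}]'
```

```text
clock: 21.55
position: [0.5167, 0.2703, 0.0164]
tool_rot: [-3.141, -0.001, 0.078]
force: [-0.7, 0.6, -0.6]
grip_width: 0.0387
clock: 21.75
position: [0.5167, 0.2704, 0.0154]
tool_rot: [-3.141, -0.001, 0.078]
force: [-0.7, 0.5, -0.3]
grip_width: 0.039
```

```bash
python3 -m inch '[{"dx":0,"dy":0,"dz":1,"rx":0,"ry":0,"rz":0,"hand":0.4},{"dx":0,"dy":0,"dz":0,"rx":0,"ry":0,"rz":0,"hand":0.4}]'; python3 -m inch '[{"dx":0,"dy":0,"dz":0.7,"rx":0,"ry":0,"rz":0,"hand":0.4},{"dx":0,"dy":0,"dz":0,"rx":0,"ry":0,"rz":0,"hand":0.4}]'
```

```text
clock: 21.95
position: [0.5164, 0.2703, 0.0139]
tool_rot: [-3.141, -0.0, 0.078]
force: [0.1, 0.1, -0.6]
grip_width: 0.0384
clock: 22.15
position: [0.5164, 0.2703, 0.0135]
tool_rot: [-3.141, -0.0, 0.078]
force: [-2.0, -1.1, 7.1]
grip_width: 0.0386
```

Contact at TCP z 13.5 mm, as predicted, so the sink is on the tray floor. I release it.

```bash
python3 -m inch '[{"dx":0,"dy":0,"dz":0,"rx":0,"ry":0,"rz":0,"hand":-0.1},{"dx":0,"dy":0,"dz":0,"rx":0,"ry":0,"rz":0,"hand":-0.3},{"dx":0,"dy":0,"dz":0,"rx":0,"ry":0,"rz":0,"hand":-0.3},{"dx":0,"dy":0,"dz":-10,"rx":0,"ry":0,"rz":0,"hand":-0.3},{"dx":0,"dy":0,"dz":-30,"rx":0,"ry":0,"rz":0,"hand":-0.3},{"dx":0,"dy":0,"dz":-40,"rx":0,"ry":0,"rz":0,"hand":-0.3},{"dx":0,"dy":0,"dz":-30,"rx":0,"ry":0,"rz":0,"hand":-0.3},{"dx":0,"dy":0,"dz":0,"rx":0,"ry":0,"rz":0,"hand":-0.3},{"dx":0,"dy":0,"dz":0,"rx":0,"ry":0,"rz":0,"hand":-0.3}]'; python3 wl.py w15 sink_c tray3 trafo_c; python3 go.py 412 -126 120 0
```

```text
clock: 23.05
position: [0.5166, 0.2704, 0.124]
tool_rot: [-3.141, -0.001, 0.078]
force: [-0.1, 0.1, 0.2]
grip_width: 0.0553
sink_c 0.74 [293. 165. 344. 226.] all c 514.1 269.6 size 53.9 40.0 ang 4.5 | top c 516.4 269.8 size 49.3 40.0 ang 4.5 ztop 29.3
tray3 0.89 [519.  54. 640. 187.] all c 595.8 32.7 size 114.5 112.7 ang 4.6 | top c 596.4 34.0 size 110.5 107.4 ang 2.8 ztop 11.1
tray3 0.65 [192. 118. 369. 258.] all c 512.4 305.2 size 133.5 156.5 ang 4.5 | top c 512.9 303.1 size 131.7 152.5 ang 4.4 ztop 10.8
trafo_c 0.78 [372.   0. 432.  62.] all c 655.0 219.5 size 35.6 42.7 ang 83.1 | top c 652.2 220.4 size 33.0 36.7 ang 83.1 ztop 31.4
clk 23.25 pos [515.9 270.  122.2] rpy [1.8e+02 1.0e-01 4.5e+00] w 55.5 F [-0.1 -0.2  0.3] q [-0.57  0.59 -0.02  1.81  0.02  0.75 -2.09]
rotvec [0.001 0.001 0.078] shift [-103.9  396.     2.2]
```

View pics/w15.png

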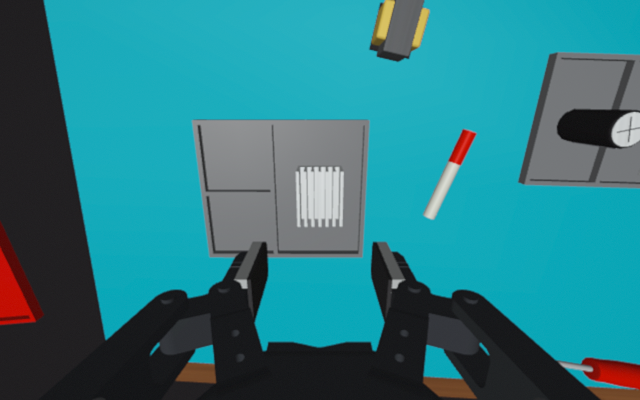

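```bash
python3 -m inch '[{"dx":-8,"dy":22,"dz":0,"rx":0,"ry":0,"rz":0,"hand":-0.5},{"dx":-15,"dy":40,"dz":0,"rx":0,"ry":0,"rz":0,"hand":-0.5},{"dx":-15,"dy":40,"dz":0,"rx":0,"ry":0,"rz":0,"hand":-0.5},{"dx":-15,"dy":40,"dz":0,"rx":0,"ry":0,"rz":0,"hand":-0.5},{"dx":-15,"dy":40,"dz":0,"rx":0,"ry":0,"rz":0,"hand":-0.5},{"dx":-15,"dy":40,"dz":0,"rx":0,"ry":0,"rz":0,"hand":-0.5},{"dx":-15,"dy":40,"dz":0,"rx":0,"ry":0,"rz":0,"hand":-0.5},{"dx":-15,"dy":40,"dz":0,"rx":0,"ry":0,"rz":0,"hand":-0.5},{"dx":-15,"dy":40,"dz":0,"rx":0,"ry":0,"rz":0,"hand":-0.5},{"dx":-14,"dy":44,"dz":0,"rx":0,"ry":0,"rz":0,"hand":-0.5}]'; python3 -m inch '[{"dx":0,"dy":0,"dz":0,"rx":0,"ry":0,"rz":0,"hand":-0.5},{"dx":0,"dy":0,"dz":0,"rx":0,"ry":0,"rz":0,"hand":-0.5}]';python3 go.py 412 -126 60 4.5; python3 wl.py w16 cap_flat_c
```

```text
clock: 24.25
position: [0.4037, -0.1268, 0.1227]
tool_rot: [-3.141, 0.001, 0.079]
force: [0.7, -1.2, -0.5]
grip_width: 0.0642
clock: 24.45
position: [0.4043, -0.1263, 0.1227]
tool_rot: [-3.141, 0.001, 0.075]
force: [0.2, 0.9, -0.4]
grip_width: 0.0642
clk 24.45 pos [ 404.3 -126.3  122.7] rpy [-1.8e+02  1.0e-01  4.3e+00] w 64.2 F [ 0.2  0.9 -0.4] q [ 0.18  0.39 -0.02  2.21  0.01  0.55 -1.35]
rotvec [-0.     0.001 -0.003] shift [ 7.7  0.3 62.7]
cap_flat_c 0.72 [305. 160. 345. 212.] all c 412.3 -129.4 size 40.1 43.0 ang 12.3 | top c 412.3 -130.0 size 38.8 38.2 ang 6.0 ztop 27.8
```

View pics/w16.png

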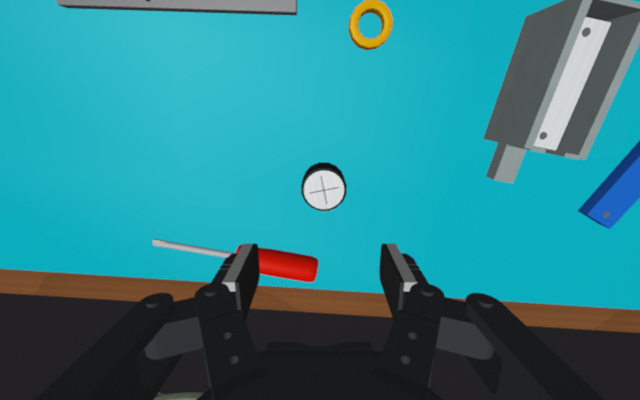

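The flat capacitor's top is at (324,189). The screwdriver handle at (280,265) is near the left finger's path, so I check the clearance.

```bash
python3 - <<'E'
from h import *
c=cal('wrist'); d=np.load('wd.npy'); im=np.load('wi.npy').astype(int)
m=(im[...,0]>120)&(im[...,1]<70)&(im[...,2]<70); m[:,:150]=0; vs,us=np.nonzero(m); W=world(c,us,vs,d[vs,us])*1000
W=W[(W[:,2]<60)]; print(len(W),np.percentile(W,[1,50,99],axis=0).round(1))
b=cv2.boxPoints(cv2.minAreaRect(W[:,:2].astype(np.float32))); print(b.round())
for u,v in [(154,243),(200,248)]: print(atz(c,u,v,.005)*1000)
E
python3 go.py 412.3 -129.8 9 4.3
```

```text
1324 [[ 320.5 -127.    16. ]
 [ 334.9  -99.3   24.3]
 [ 344.4  -53.6   27.2]]
[[ 318. -126.]
 [ 339. -129.]
 [ 348.  -51.]
 [ 326.  -49.]]
[337.95865402  34.70036518   5.        ]
[335.96368014 -10.64247081   5.        ]
clk 24.55 pos [ 404.9 -124.7  122.8] rpy [-180.     0.     4.5] w 64.0 F [0.1 0.3 0.2] q [ 0.17  0.39 -0.02  2.21  0.01  0.55 -1.35]
rotvec [-0.     0.001  0.004] shift [  7.    5.7 113.8]
```

The handle ends at x 348 and the fingers stay beyond x 400, so it is clear.

```bash
python3 -m inch '[{"dx":7,"dy":5,"dz":0,"rx":0,"ry":0,"rz":0,"hand":-0.5},{"dx":0,"dy":0,"dz":30,"rx":0,"ry":0,"rz":0,"hand":-0.5},{"dx":0,"dy":0,"dz":30,"rx":0,"ry":0,"rz":0,"hand":-0.5},{"dx":0,"dy":0,"dz":20,"rx":0,"ry":0,"rz":0,"hand":-0.5},{"dx":0,"dy":0,"dz":0,"rx":0,"ry":0,"rz":0,"hand":-0.5},{"dx":0,"dy":0,"dz":0,"rx":0,"ry":0,"rz":0,"hand":-0.5}]'; python3 go.py 412.3 -129.8 9 4.3; python3 wl.py w17 cap_flat_c
```

```text
clock: 25.15
position: [0.4126, -0.1296, 0.0433]
tool_rot: [-3.141, 0.001, 0.079]
force: [0.5, -0.1, 0.5]
grip_width: 0.0641
clk 25.15 pos [ 412.6 -129.6   43.3] rpy [-180.     0.     4.5] w 64.1 F [ 0.5 -0.1  0.5] q [ 0.18  0.57 -0.02  2.22  0.02  0.35 -1.35]
rotvec [-0.     0.001  0.004] shift [-0.3  0.2 34.3]
```

View pics/w17.png

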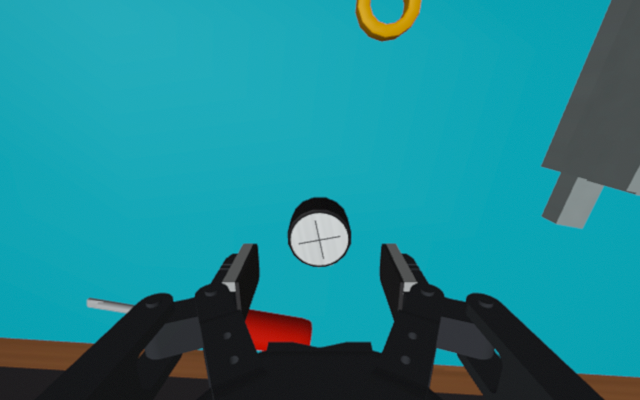

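The can is centred at (319,238), so I descend and grip. The small bay target will be worked out from tray3 at (512.9,303.2), yaw 4.5°.

```bash
python3 -m inch '[{"dx":0,"dy":0,"dz":20,"rx":0,"ry":0,"rz":0,"hand":-0.5},{"dx":0,"dy":0,"dz":14,"rx":0,"ry":0,"rz":0,"hand":-0.5},{"dx":0,"dy":0,"dz":0,"rx":0,"ry":0,"rz":0,"hand":-0.5},{"dx":0,"dy":0,"dz":0,"rx":0,"ry":0,"rz":0,"hand":0.4},{"dx":0,"dy":0,"dz":0,"rx":0,"ry":0,"rz":0,"hand":0.4},{"dx":0,"dy":0,"dz":0,"rx":0,"ry":0,"rz":0,"hand":0.4},{"dx":0,"dy":0,"dz":0,"rx":0,"ry":0,"rz":0,"hand":0.4},{"dx":0,"dy":0,"dz":0,"rx":0,"ry":0,"rz":0,"hand":0.4}]' 50;  python3 -m inch '[{"dx":0,"dy":0,"dz":-10,"rx":0,"ry":0,"rz":0,"hand":0.4},{"dx":0,"dy":0,"dz":-30,"rx":0,"ry":0,"rz":0,"hand":0.4},{"dx":0,"dy":0,"dz":-40,"rx":0,"ry":0,"rz":0,"hand":0.4},{"dx":0,"dy":0,"dz":0,"rx":0,"ry":0,"rz":0,"hand":0.4},{"dx":0,"dy":0,"dz":0,"rx":0,"ry":0,"rz":0,"hand":0.4}]'
python3 wl.py w18 cap_flat_c
python3 - <<'E'
import numpy as np
a=np.radians(4.5);r=np.array([[np.cos(a),-np.sin(a)],[np.sin(a),np.cos(a)]])
for q in [(-32,42),(32,42)]: print(np.array([512.9,303.2])+r@q)
E
python3 go.py 477.7 342.6 90 4.5
```

```text
clock: 26.05
position: [0.4127, -0.1302, 0.0104]
tool_rot: [3.141, -0.002, 0.078]
force: [-2.4, 1.1, 14.3]
grip_width: 0.0378
clock: 26.55
position: [0.4129, -0.1302, 0.0907]
tool_rot: [3.141, -0.003, 0.078]
force: [-0.2, -0.2, -1.6]
grip_width: 0.0379
cap_flat_c 0.61 [285. 210. 359. 301.] all c 375.2 -133.4 size 59.1 112.6 ang 79.6 | top c 412.7 -130.5 size 39.6 37.8 ang 4.3 ztop 107.9
[477.7033633  342.55983695]
[541.50607266 347.58121908]
clk 26.65 pos [ 412.  -130.    89.2] rpy [-180.     0.     4.5] w 37.6 F [-0.5  0.2 -1.3] q [ 0.18  0.47 -0.02  2.21  0.02  0.47 -1.34]
rotvec [-0.     0.    -0.001] shift [ 102.6 -466.    -0.8]
```

View pics/w18.png

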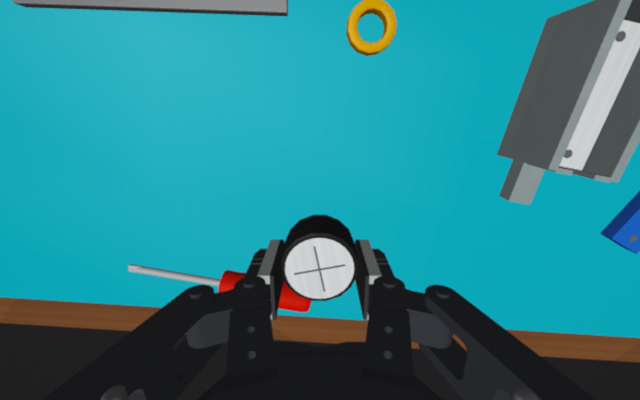

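```bash
python3 -m inch '[{"dx":5,"dy":-20,"dz":0,"rx":0,"ry":0,"rz":0,"hand":0.4},{"dx":8,"dy":-38,"dz":0,"rx":0,"ry":0,"rz":0,"hand":0.4},{"dx":8,"dy":-38,"dz":0,"rx":0,"ry":0,"rz":0,"hand":0.4},{"dx":8,"dy":-38,"dz":0,"rx":0,"ry":0,"rz":0,"hand":0.4},{"dx":8,"dy":-38,"dz":0,"rx":0,"ry":0,"rz":0,"hand":0.4},{"dx":8,"dy":-38,"dz":0,"rx":0,"ry":0,"rz":0,"hand":0.4},{"dx":8,"dy":-38,"dz":0,"rx":0,"ry":0,"rz":0,"hand":0.4},{"dx":8,"dy":-38,"dz":0,"rx":0,"ry":0,"rz":0,"hand":0.4},{"dx":8,"dy":-38,"dz":0,"rx":0,"ry":0,"rz":0,"hand":0.4},{"dx":8,"dy":-38,"dz":0,"rx":0,"ry":0,"rz":0,"hand":0.4}]'; python3 -m inch '[{"dx":8,"dy":-38,"dz":0,"rx":0,"ry":0,"rz":0,"hand":0.4},{"dx":8,"dy":-38,"dz":0,"rx":0,"ry":0,"rz":0,"hand":0.4},{"dx":6,"dy":-20,"dz":0,"rx":0,"ry":0,"rz":0,"hand":0.4},{"dx":0,"dy":0,"dz":0,"rx":0,"ry":0,"rz":0,"hand":0.4},{"dx":0,"dy":0,"dz":0,"rx":0,"ry":0,"rz":0,"hand":0.4}]'; python3 go.py 477.7 342.6 15 4.5; python3 wl.py w19 tray3 cap_flat_c
```

```text
clock: 27.65
position: [0.4602, 0.2382, 0.0881]
tool_rot: [3.141, 0.002, 0.078]
force: [-0.5, 0.0, 0.0]
grip_width: 0.0381
clock: 28.15
position: [0.4746, 0.3337, 0.0879]
tool_rot: [3.14, 0.002, 0.078]
force: [-0.4, -0.3, -0.2]
grip_width: 0.0383
clk 28.15 pos [474.6 333.7  87.9] rpy [1.799e+02 1.000e-01 4.500e+00] w 38.3 F [-0.4 -0.3 -0.2] q [-0.74  0.64  0.04  1.83 -0.04  0.67 -2.18]
rotvec [ 0.002  0.002 -0.   ] shift [ 3.8 -8.7 72.9]
tray3 0.85 [  2. 173.  69. 321.] all c 404.4 603.2 size 141.3 63.7 ang 9.6 | top c 403.3 577.5 size 53.4 142.4 ang 76.4 ztop 10.6
tray3 0.67 [260.  67. 474. 243.] all c 512.9 302.0 size 132.2 159.1 ang 4.2 | top c 513.1 303.0 size 132.2 152.6 ang 4.4 ztop 10.8
cap_flat_c 0.96 [285. 210. 356. 304.] all c 435.1 335.2 size 118.2 53.0 ang 3.2 | top c 474.5 333.7 size 38.6 39.5 ang 71.7 ztop 105.1
```

View pics/w19.png

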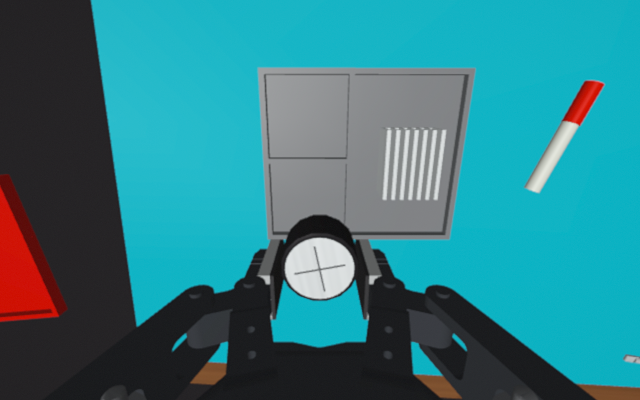

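```bash
python3 -m inch '[{"dx":3.5,"dy":-9,"dz":0,"rx":0,"ry":0,"rz":0,"hand":0.4},{"dx":0,"dy":0,"dz":25,"rx":0,"ry":0,"rz":0,"hand":0.4},{"dx":0,"dy":0,"dz":25,"rx":0,"ry":0,"rz":0,"hand":0.4},{"dx":0,"dy":0,"dz":15,"rx":0,"ry":0,"rz":0,"hand":0.4},{"dx":0,"dy":0,"dz":6,"rx":0,"ry":0,"rz":0,"hand":0.4},{"dx":0,"dy":0,"dz":0,"rx":0,"ry":0,"rz":0,"hand":0.4},{"dx":0,"dy":0,"dz":0,"rx":0,"ry":0,"rz":0,"hand":0.4}]'; python3 -m inch '[{"dx":0,"dy":0,"dz":1,"rx":0,"ry":0,"rz":0,"hand":0.4},{"dx":0,"dy":0,"dz":0,"rx":0,"ry":0,"rz":0,"hand":0.4}]'
```

```text
clock: 29.0
position: [0.4785, 0.3438, 0.0189]
tool_rot: [-3.141, -0.001, 0.078]
force: [-0.5, -0.5, 0.1]
grip_width: 0.0379
clock: 29.2
position: [0.4783, 0.3437, 0.0177]
tool_rot: [-3.141, -0.001, 0.078]
force: [-0.6, 0.2, -1.2]
grip_width: 0.0384
```

```bash
python3 -m inch '[{"dx":0,"dy":1,"dz":2.5,"rx":0,"ry":0,"rz":0,"hand":0.4},{"dx":0,"dy":0,"dz":0,"rx":0,"ry":0,"rz":0,"hand":0.4}]'; python3 -m inch '[{"dx":0,"dy":0,"dz":1,"rx":0,"ry":0,"rz":0,"hand":0.4},{"dx":0,"dy":0,"dz":0,"rx":0,"ry":0,"rz":0,"hand":0.4}]'; python3 -m inch '[{"dx":0,"dy":0,"dz":0.7,"rx":0,"ry":0,"rz":0,"hand":0.4},{"dx":0,"dy":0,"dz":0,"rx":0,"ry":0,"rz":0,"hand":0.4}]'
```

```text
clock: 29.4
position: [0.4781, 0.3423, 0.0145]
tool_rot: [3.142, 0.0, 0.078]
force: [0.4, -0.1, -0.7]
grip_width: 0.0378
clock: 29.6
position: [0.4782, 0.3425, 0.0136]
tool_rot: [-3.142, 0.0, 0.078]
force: [0.4, 0.2, -1.0]
grip_width: 0.0376
clock: 29.8
position: [0.4782, 0.3425, 0.0135]
tool_rot: [-3.142, -0.0, 0.078]
force: [-3.4, -2.0, 12.9]
grip_width: 0.0381
```

```bash
python3 -m inch '[{"dx":0,"dy":0,"dz":0,"rx":0,"ry":0,"rz":0,"hand":0},{"dx":0,"dy":0,"dz":0,"rx":0,"ry":0,"rz":0,"hand":-0.25},{"dx":0,"dy":0,"dz":0,"rx":0,"ry":0,"rz":0,"hand":-0.25},{"dx":0,"dy":0,"dz":-10,"rx":0,"ry":0,"rz":0,"hand":-0.25},{"dx":0,"dy":0,"dz":-30,"rx":0,"ry":0,"rz":0,"hand":-0.25},{"dx":0,"dy":0,"dz":-40,"rx":0,"ry":0,"rz":0,"hand":-0.25},{"dx":0,"dy":0,"dz":-30,"rx":0,"ry":0,"rz":0,"hand":-0.25},{"dx":0,"dy":0,"dz":0,"rx":0,"ry":0,"rz":0,"hand":-0.25},{"dx":0,"dy":0,"dz":0,"rx":0,"ry":0,"rz":0,"hand":-0.25}]'; python3 wl.py w20 cap_flat_c sink_c trafo_c; python3 go.py 600 218 120 4.5
```

```text
clock: 30.7
position: [0.4783, 0.3427, 0.1238]
tool_rot: [-3.141, -0.001, 0.078]
force: [-0.4, -0.4, -1.3]
grip_width: 0.0534
cap_flat_c 0.61 [301. 169. 345. 222.] all c 477.7 341.5 size 40.7 39.8 ang 20.9 | top c 478.2 342.2 size 38.7 38.5 ang 69.9 ztop 30.9
sink_c 0.87 [376. 129. 434. 190.] all c 513.3 264.7 size 55.9 50.7 ang 4.6 | top c 515.8 269.8 size 49.0 40.9 ang 4.5 ztop 29.3
trafo_c 0.68 [471.   0. 521.  19.] all c 638.2 216.7 size 11.3 44.0 ang 3.8 | top c 634.3 221.9 size 3.4 20.0 ang 1.9 ztop 30.7
clk 30.9 pos [477.7 342.2 122. ] rpy [1.799e+02 1.000e-01 4.500e+00] w 53.6 F [-0.4  0.2  0.3] q [-0.75  0.6   0.04  1.8  -0.04  0.75 -2.18]
rotvec [ 0.001  0.001 -0.001] shift [112.2 133.4   2. ]
```

View pics/w20.png

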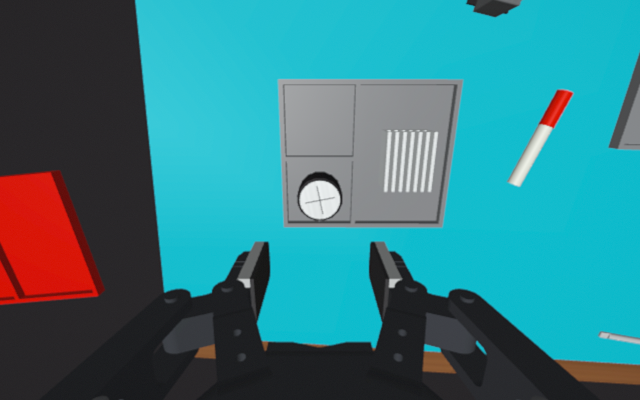

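The flat capacitor stands in its bay at (478.2,342.2), with the tray floor all round it. Next is the transformer near (652,220).

```bash
python3 -m inch '[{"dx":12,"dy":14,"dz":0,"rx":0,"ry":0,"rz":0,"hand":-0.4},{"dx":25,"dy":30,"dz":0,"rx":0,"ry":0,"rz":0,"hand":-0.4},{"dx":25,"dy":30,"dz":0,"rx":0,"ry":0,"rz":0,"hand":-0.4},{"dx":25,"dy":30,"dz":0,"rx":0,"ry":0,"rz":0,"hand":-0.4},{"dx":25,"dy":29,"dz":0,"rx":0,"ry":0,"rz":0,"hand":-0.4},{"dx":0,"dy":0,"dz":0,"rx":0,"ry":0,"rz":0,"hand":-0.4},{"dx":0,"dy":0,"dz":0,"rx":0,"ry":0,"rz":0,"hand":-0.4}]'; python3 go.py 652 220 60 4.5; python3 wl.py w21 trafo_c
```

```text
clock: 31.6
position: [0.6001, 0.2177, 0.1218]
tool_rot: [3.141, 0.001, 0.076]
force: [-0.0, 0.6, 1.4]
grip_width: 0.0598
clk 31.6 pos [600.1 217.7 121.8] rpy [1.8e+02 1.0e-01 4.4e+00] w 59.8 F [-0.   0.6  1.4] q [-0.47  0.67  0.04  1.65 -0.04  0.82 -1.91]
rotvec [ 0.     0.001 -0.002] shift [51.9  1.7 61.8]
trafo_c 0.65 [300. 108. 345. 162.] all c 655.1 219.4 size 38.8 41.9 ang 82.4 | top c 655.1 219.6 size 33.1 41.9 ang 82.4 ztop 31.4
```

View pics/w21.png

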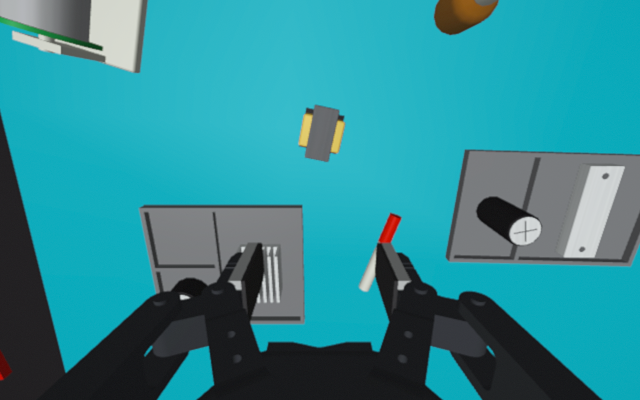

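Transformer at px (321,133): centre (655.1,219.5), its core along -7.6°. I grip across the winding.

```bash
python3 -m inch '[{"dx":0,"dy":0,"dz":0,"rx":0,"ry":0,"rz":0.105,"hand":-0.4},{"dx":0,"dy":0,"dz":0,"rx":0,"ry":0,"rz":0.104,"hand":-0.4},{"dx":27,"dy":-5,"dz":0,"rx":0,"ry":0,"rz":0,"hand":-0.4},{"dx":27,"dy":-4,"dz":0,"rx":0,"ry":0,"rz":0,"hand":-0.4},{"dx":0,"dy":0,"dz":30,"rx":0,"ry":0,"rz":0,"hand":-0.4},{"dx":0,"dy":0,"dz":30,"rx":0,"ry":0,"rz":0,"hand":-0.4},{"dx":0,"dy":0,"dz":0,"rx":0,"ry":0,"rz":0,"hand":-0.4},{"dx":0,"dy":0,"dz":0,"rx":0,"ry":0,"rz":0,"hand":-0.4}]'; python3 go.py 655.1 219.5 9 -7.6; python3 wl.py w22 trafo_c
```

```text
clock: 32.5
position: [0.6543, 0.2213, 0.0633]
tool_rot: [3.141, 0.001, -0.13]
force: [0.2, 0.4, 1.8]
grip_width: 0.0594
clk 32.5 pos [654.3 221.3  63.3] rpy [180.    0.   -7.5] w 59.4 F [0.2 0.4 1.8] q [-0.47  0.82  0.09  1.53 -0.09  0.8  -2.04]
rotvec [0.    0.001 0.003] shift [ 1.   1.7 54.3]
trafo_c 0.7 [296. 186. 347. 257.] all c 652.4 219.5 size 35.2 49.3 ang 86.8 | top c 655.1 219.7 size 32.5 42.6 ang 81.9 ztop 31.3
```

View pics/w22.png

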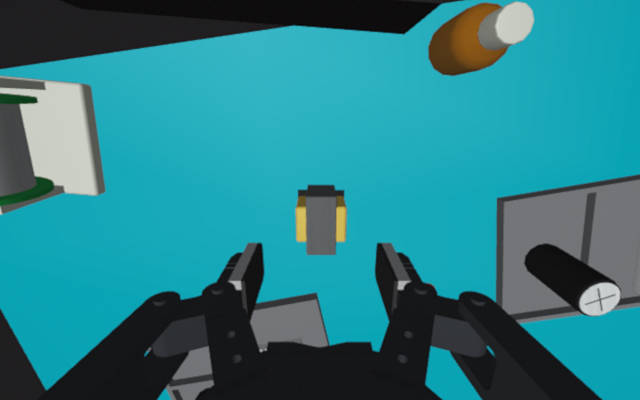

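```bash
python3 -m inch '[{"dx":1,"dy":1.5,"dz":26,"rx":0,"ry":0,"rz":0,"hand":-0.4},{"dx":0,"dy":0,"dz":26,"rx":0,"ry":0,"rz":0,"hand":-0.4},{"dx":0,"dy":0,"dz":1,"rx":0,"ry":0,"rz":0,"hand":-0.4},{"dx":0,"dy":0,"dz":0,"rx":0,"ry":0,"rz":0,"hand":0.5},{"dx":0,"dy":0,"dz":0,"rx":0,"ry":0,"rz":0,"hand":0.5},{"dx":0,"dy":0,"dz":0,"rx":0,"ry":0,"rz":0,"hand":0.5},{"dx":0,"dy":0,"dz":0,"rx":0,"ry":0,"rz":0,"hand":0.5},{"dx":0,"dy":0,"dz":0,"rx":0,"ry":0,"rz":0,"hand":0.5}]' 50;  python3 -m inch '[{"dx":0,"dy":0,"dz":-10,"rx":0,"ry":0,"rz":0,"hand":0.5},{"dx":0,"dy":0,"dz":-30,"rx":0,"ry":0,"rz":0,"hand":0.5},{"dx":0,"dy":0,"dz":-40,"rx":0,"ry":0,"rz":0,"hand":0.5},{"dx":0,"dy":0,"dz":0,"rx":0,"ry":0,"rz":-0.105,"hand":0.5},{"dx":0,"dy":0,"dz":0,"rx":0,"ry":0,"rz":-0.105,"hand":0.5},{"dx":0,"dy":0,"dz":0,"rx":0,"ry":0,"rz":0,"hand":0.5},{"dx":0,"dy":0,"dz":0,"rx":0,"ry":0,"rz":0,"hand":0.5}]'; python3 go.py 541.5 347.5 90 4.5; python3 wl.py w23
```

```text
clock: 33.4
position: [0.6568, 0.2193, 0.0122]
tool_rot: [-3.14, -0.002, -0.131]
force: [-1.6, -0.2, 8.4]
grip_width: 0.0323
clock: 34.1
position: [0.6558, 0.2188, 0.0907]
tool_rot: [-3.141, -0.001, 0.075]
force: [-0.6, -0.7, -2.7]
grip_width: 0.0327
clk 34.1 pos [655.8 218.8  90.7] rpy [-180.    -0.     4.3] w 32.7 F [-0.6 -0.7 -2.7] q [-0.43  0.78  0.04  1.51 -0.04  0.85 -1.87]
rotvec [-0.    -0.001 -0.003] shift [-103.9 -137.3    0.7]
```

View pics/w23.png

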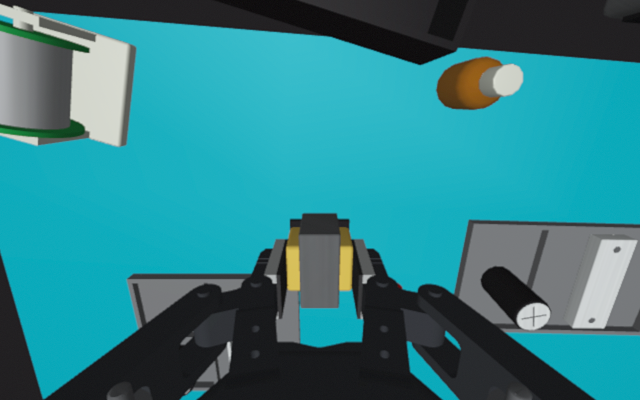

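```bash
python3 -m inch '[{"dx":-12,"dy":-15,"dz":0,"rx":0,"ry":0,"rz":0,"hand":0.5},{"dx":-23,"dy":-31,"dz":0,"rx":0,"ry":0,"rz":0,"hand":0.5},{"dx":-23,"dy":-31,"dz":0,"rx":0,"ry":0,"rz":0,"hand":0.5},{"dx":-23,"dy":-31,"dz":0,"rx":0,"ry":0,"rz":0,"hand":0.5},{"dx":-18,"dy":-23,"dz":0,"rx":0,"ry":0,"rz":0,"hand":0.5},{"dx":-5,"dy":-6,"dz":0,"rx":0,"ry":0,"rz":0,"hand":0.5},{"dx":0,"dy":0,"dz":0,"rx":0,"ry":0,"rz":0,"hand":0.5},{"dx":0,"dy":0,"dz":0,"rx":0,"ry":0,"rz":0,"hand":0.5}]'; python3 go.py 541.5 347.5 18 4.5; python3 wl.py w24 tray3 trafo_c
```

```text
clock: 34.95
position: [0.5417, 0.3465, 0.09]
tool_rot: [3.141, -0.0, 0.077]
force: [-0.3, -0.0, -0.8]
grip_width: 0.0325
clk 34.95 pos [541.7 346.5  90. ] rpy [180.   -0.    4.4] w 32.5 F [-0.3 -0.  -0.8] q [-0.69  0.72  0.05  1.66 -0.04  0.77 -2.12]
rotvec [ 0.001 -0.    -0.001] shift [-0.2 -1.  72. ]
tray3 0.87 [271. 160. 467. 307.] all c 514.1 300.6 size 132.1 160.1 ang 4.6 | top c 513.7 302.8 size 131.9 152.8 ang 4.5 ztop 11.0
tray3 0.63 [623. 181. 640. 232.] all c 559.8 81.8 size 42.4 9.8 ang 3.8 | top c 553.0 81.4 size 28.8 9.8 ang 3.8 ztop 11.2
tray3 0.6 [  0. 248.  92. 381.] all c 406.2 617.9 size 133.7 91.5 ang 9.4 | top c 406.2 617.9 size 133.6 91.5 ang 9.4 ztop 10.4
trafo_c 0.63 [291. 216. 353. 312.] all c 497.1 347.2 size 129.5 45.0 ang 1.7 | top c 540.6 346.2 size 42.4 32.5 ang 5.1 ztop 108.9
```

View pics/w24.png

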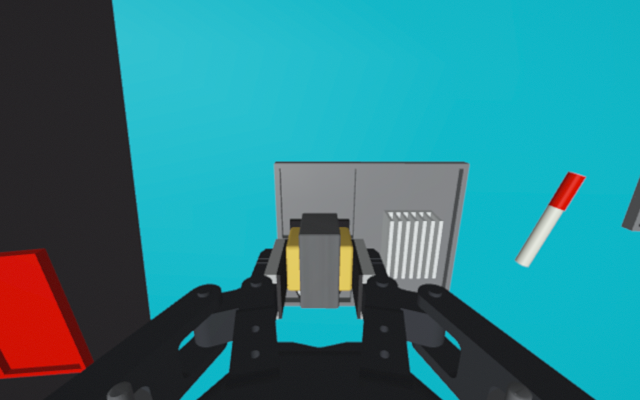

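```bash
python3 -m inch '[{"dx":1,"dy":-1,"dz":20,"rx":0,"ry":0,"rz":0,"hand":0.5},{"dx":0,"dy":0,"dz":25,"rx":0,"ry":0,"rz":0,"hand":0.5},{"dx":0,"dy":0,"dz":18,"rx":0,"ry":0,"rz":0,"hand":0.5},{"dx":0,"dy":0,"dz":9,"rx":0,"ry":0,"rz":0,"hand":0.5},{"dx":0,"dy":0,"dz":0,"rx":0,"ry":0,"rz":0,"hand":0.5},{"dx":0,"dy":0,"dz":0,"rx":0,"ry":0,"rz":0,"hand":0.5}]'; python3 -m inch '[{"dx":0,"dy":0,"dz":1.5,"rx":0,"ry":0,"rz":0,"hand":0.5},{"dx":0,"dy":0,"dz":0,"rx":0,"ry":0,"rz":0,"hand":0.5}]'; python3 -m inch '[{"dx":0,"dy":0,"dz":1,"rx":0,"ry":0,"rz":0,"hand":0.5},{"dx":0,"dy":0,"dz":0,"rx":0,"ry":0,"rz":0,"hand":0.5}]'
```

```text
clock: 35.7
position: [0.5427, 0.3482, 0.0186]
tool_rot: [-3.141, -0.001, 0.078]
force: [-0.7, 0.1, -3.2]
grip_width: 0.0327
clock: 35.9
position: [0.5425, 0.3485, 0.0171]
tool_rot: [-3.141, -0.001, 0.079]
force: [0.0, -0.8, -1.9]
grip_width: 0.0328
clock: 36.1
position: [0.5421, 0.3484, 0.0156]
tool_rot: [-3.141, -0.0, 0.079]
force: [-0.2, -0.3, -1.9]
grip_width: 0.0326
```

```bash
python3 -m inch '[{"dx":0,"dy":0,"dz":1,"rx":0,"ry":0,"rz":0,"hand":0.5},{"dx":0,"dy":0,"dz":0,"rx":0,"ry":0,"rz":0,"hand":0.5}]'
```

```text
clock: 36.3
position: [0.5422, 0.3484, 0.0152]
tool_rot: [-3.141, -0.0, 0.079]
force: [-4.9, -2.8, 11.3]
grip_width: 0.0328
```

```bash
python3 -m inch '[{"dx":0,"dy":0,"dz":0,"rx":0,"ry":0,"rz":0,"hand":0.1},{"dx":0,"dy":0,"dz":0,"rx":0,"ry":0,"rz":0,"hand":-0.15},{"dx":0,"dy":0,"dz":0,"rx":0,"ry":0,"rz":0,"hand":-0.15},{"dx":0,"dy":0,"dz":-10,"rx":0,"ry":0,"rz":0,"hand":-0.15},{"dx":0,"dy":0,"dz":-30,"rx":0,"ry":0,"rz":0,"hand":-0.15},{"dx":0,"dy":0,"dz":-40,"rx":0,"ry":0,"rz":0,"hand":-0.15},{"dx":0,"dy":0,"dz":-40,"rx":0,"ry":0,"rz":0,"hand":-0.15},{"dx":-20,"dy":0,"dz":-30,"rx":0,"ry":0,"rz":0,"hand":-0.15},{"dx":-30,"dy":0,"dz":0,"rx":0,"ry":0,"rz":0,"hand":-0.15},{"dx":0,"dy":0,"dz":0,"rx":0,"ry":0,"rz":0,"hand":-0.15}]'; python3 -m inch '[{"dx":-30,"dy":10,"dz":0,"rx":0,"ry":0,"rz":0,"hand":-0.15},{"dx":0,"dy":0,"dz":0,"rx":0,"ry":0,"rz":0,"hand":-0.15},{"dx":0,"dy":0,"dz":0,"rx":0,"ry":0,"rz":0,"hand":-0.15}]'; python3 wl.py w25 trafo_c cap_flat_c sink_c cap_tall_c plate_low_c
python3 - <<'E'
from h import *
im,d=bot.grab_frame('side'); save('s25',cv2.resize(im[130:390,220:460],None,fx=2.3,fy=2.3,interpolation=cv2.INTER_CUBIC))
c=cal('side')
for q in bot.trace('side','plate_top_c')[:2]:
    vs,us=np.nonzero(q['region']); W=world(c,us,vs,d[vs,us])*1000; r=cv2.minAreaRect(W[:,:2].astype(np.float32)); print(q['score'],np.percentile(W[:,2],[5,50,95]),r)
    A=np.c_[W[:,:2]-W[:,:2].mean(0),np.ones(len(W))]; print('tilt deg',np.degrees(np.linalg.lstsq(A,W[:,2],rcond=None)[0][:2]))
E
```

```text
clock: 37.3
position: [0.4896, 0.345, 0.1662]
tool_rot: [-3.14, -0.0, 0.081]
force: [-0.5, 1.3, -0.8]
grip_width: 0.0493
clock: 37.6
position: [0.4633, 0.3322, 0.165]
tool_rot: [-3.141, -0.001, 0.079]
force: [0.6, 0.3, -0.2]
grip_width: 0.0493
cap_flat_c 0.83 [292. 144. 331. 192.] all c 478.1 341.8 size 39.1 38.7 ang 53.2 | top c 478.2 341.9 size 38.3 38.2 ang 67.2 ztop 30.9
sink_c 0.61 [295. 145. 328. 191.] all c 474.6 342.9 size 39.0 46.2 ang 74.1 | top c 477.9 341.8 size 38.5 38.9 ang 48.2 ztop 30.9
sink_c 0.56 [361. 112. 409. 163.] all c 514.2 265.9 size 53.6 47.8 ang 4.7 | top c 515.8 269.7 size 49.9 40.5 ang 4.8 ztop 29.3
cap_tall_c 0.55 [602.  52. 640.  84.] all c 593.4 48.6 size 31.8 39.6 ang 12.3 | top c 590.5 64.5 size 21.2 7.2 ang 16.7 ztop 34.7
0.5 [35.96916769 38.95734669 56.4932068 ] ((377.2287902832031, -555.8339233398438), (625.301513671875, 84.96003723144531), 64.01721954345703)
tilt deg [ -8.98916756 -87.14825387]
```

View pics/w25.png

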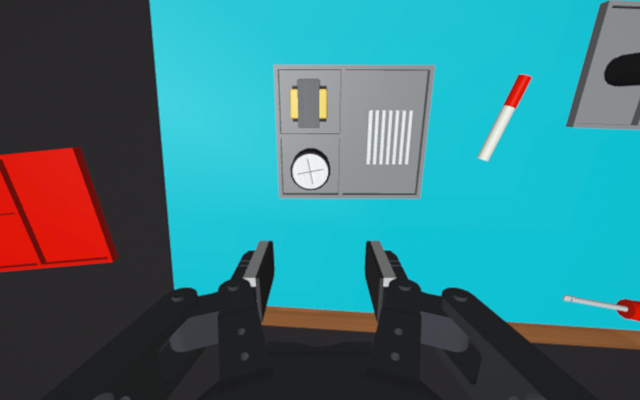

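View pics/s25.png

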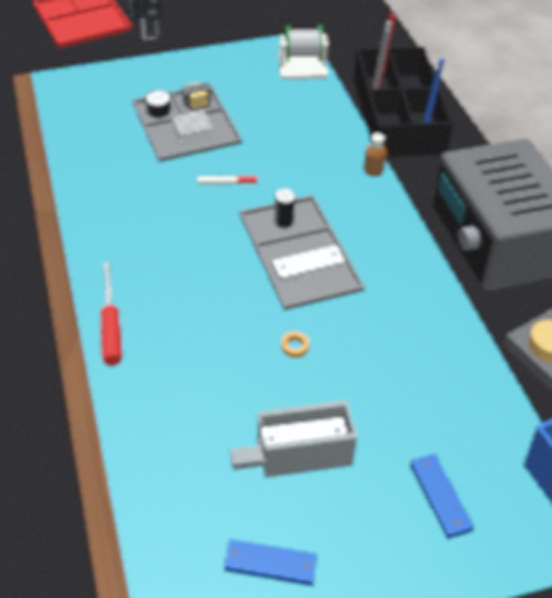

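Everything is in place in both views. One last check on the trafo and on the flatness of the remaining plates.

```bash
python3 - <<'E'
from h import *
c=cal('wrist'); d=np.load('wd.npy'); vs,us=np.mgrid[75:130,285:333]; W=world(c,us.ravel(),vs.ravel(),d[vs,us].ravel())*1000
T=W[(W[:,2]>29)&(W[:,2]<40)]; print('trafo core top',T.mean(0).round(1),cv2.minAreaRect(T[:,:2].astype(np.float32)),np.percentile(T[:,2],[2,98]))
n='top'; c=cal(n); im,d=bot.grab_frame(n)
for q in bot.trace(n,'plate_top_c')[:1]:
    m=cv2.erode(q['region'].astype(np.uint8),np.ones((3,3))); vs,us=np.nonzero(m); W=world(c,us,vs,d[vs,us])*1000
    W=W[abs(W[:,2]-38)<8]; A=np.c_[W[:,:2]-W[:,:2].mean(0),np.ones(len(W))]; print(len(W),W.mean(0).round(1),'tilt',np.degrees(np.linalg.lstsq(A,W[:,2],rcond=None)[0][:2]).round(1))
print(bot.observe()['clock'])
E
```

```text
trafo core top [540.5 347.5  31.9] ((540.15380859375, 347.2579650878906), (41.42833709716797, 33.16990661621094), 4.292393207550049) [29.18057109 33.97488905]
177 [ 508.6 -297.1   38.1] tilt [0.3 3. ]
38.1
```

```bash
python3 -c "
from workcell import bot
print(bot.job_done())"
```

```text
the job is handed in; nothing more can be done
None
```

Both repair kits are made up, and I handed the job in at about 38 s of the 128 s allowed. I followed the order you listed.

**Two-bay tray**
- The lowest plate was drawn about 75 mm out of the chute and lies flat in the wide bay. Its top is about 16 mm up and its centre is at (601, -35) mm.
- The tall capacitor stands in the narrow bay, with its top at about 54 mm.

**Three-bay tray**
- The heat sink is base down in the large bay.
- The flat capacitor and the transformer are upright, each alone in its own small bay, at (478, 342) and (540, 347) mm.

**Chute**
- The upper two plates dropped and stayed in. The top one's surface is at 38.1 mm, as it should be, with a measured tilt of 0.3° along the chute.
- Across its narrow 30 mm width the same fit gave 3°. That is within the depth noise, and the pictures show the plate flat.

**Checks that failed or disagreed**
- While I was setting the plate down, the fingertips touched the tray floor and the wrist force briefly read about 40 N. I backed off before releasing.
- In the last wrist picture the networks missed the transformer and also labelled the flat capacitor as a sink. I checked the transformer from the depth image instead.
- The plate fit from the side camera was spoiled by outlying points, so I used the top camera for the chute.

The blue plates, the red tray and the other objects on the bench were not touched.

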